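# Stack the topping tubs and tea caddies on the coffee counter

## Task

Tidy the coffee counter for opening: stack every blue-lidded tub that is out onto the two fixed grey-lidded base tubs, at most two tubs on each base, each with its feet down in the pockets of the lid below. Tip both tea caddies over until the marked lid (white disc) is up and set each as the top of a stack, its feet in the pockets too, and do not knock over the crockery and jars around.

Things in the scene. Friction and masses are not known exactly. Their poses are not given: they have to be found in the camera images.
- base_a: one base: bottom tub fixed to the counter, steel with grey lid, 56 x 56 x 54 mm tall. Lid has 4 square pockets 16 mm wide, 4 mm deep, at x, y +-17 mm, between rim and raised cross; pocket floors 50 mm above the origin. Origin: centre of its underside, on the counter (z 0); z up, x, y square to its sides. Any place and yaw among the tubs
- base_b: the other base: bottom tub fixed to the counter, steel with grey lid, 56 x 56 x 54 mm tall. Lid has 4 square pockets 16 mm wide, 4 mm deep, at x, y +-17 mm, between rim and raised cross; pocket floors 50 mm above the origin. Origin: centre of its underside, on the counter (z 0); z up, x, y square to its sides. Any place and yaw among the tubs
- tub1: loose lidded tub, 56 x 56 x 54 mm tall, white, yellow band, blue lid, 0.2 kg, upright at any yaw. Origin: centre under the feet; z up, x, y square to its sides. 4 black tapered feet 8 mm high, 12 mm wide (tips 9), at x, y +-17 mm. Lid like the bases': 4 pockets, floor 50 mm over the origin: seated pitch 50 mm (54 if missed). Any quarter turn fits. None if absent
- tub2: loose lidded tub, 56 x 56 x 54 mm tall, white, yellow band, blue lid, 0.2 kg, upright at any yaw. Origin: centre under the feet; z up, x, y square to its sides. 4 black tapered feet 8 mm high, 12 mm wide (tips 9), at x, y +-17 mm. Lid like the bases': 4 pockets, floor 50 mm over the origin: seated pitch 50 mm (54 if missed). Any quarter turn fits. None if absent
- tub3: loose lidded tub, 56 x 56 x 54 mm tall, white, yellow band, blue lid, 0.2 kg, upright at any yaw. Origin: centre under the feet; z up, x, y square to its sides. 4 black tapered feet 8 mm high, 12 mm wide (tips 9), at x, y +-17 mm. Lid like the bases': 4 pockets, floor 50 mm over the origin: seated pitch 50 mm (54 if missed). Any quarter turn fits. None if absent
- tub4: loose lidded tub, 56 x 56 x 54 mm tall, white, yellow band, blue lid, 0.2 kg, upright at any yaw. Origin: centre under the feet; z up, x, y square to its sides. 4 black tapered feet 8 mm high, 12 mm wide (tips 9), at x, y +-17 mm. Lid like the bases': 4 pockets, floor 50 mm over the origin: seated pitch 50 mm (54 if missed). Any quarter turn fits. None if absent
- caddy_s: tea caddy, brown, 56 x 56 mm, body 54 mm tall, 0.25 kg; flat green lid with white disc 36 mm = marked face. Origin: CENTRE of the body (27 mm from lid, 28 from sides); z points out of the lid. Feet like the tubs' at x, y +-17 mm, tips at z -35 mm: seated, its origin is 85 mm over that of the tub or base below. Starts on its side, lid sideways
- caddy_u: tea caddy, brown, 56 x 56 mm, body 54 mm tall, 0.25 kg; flat green lid with white disc 36 mm = marked face. Origin: CENTRE of the body (27 mm from lid, 28 from sides); z points out of the lid. Feet like the tubs' at x, y +-17 mm, tips at z -35 mm: seated, its origin is 85 mm over that of the tub or base below. Starts upside down, feet in the air
- mat: thin black rubber mat, 270 mm along x by 150 mm along y and 1 mm thick (looks only), fixed in the middle of the working area and kept clear: room for turning caddies over. Origin: its centre, on the counter
- mug: bystander: white mug 80 mm wide, 90 mm tall, handle reaching 55 mm from its axis, loose. Origin: centre of the underside, z up
- jar: bystander: amber jar with a red cap, 64 mm wide, 100 mm tall, loose. Origin: centre of the underside, z up
- syrup: bystander: amber bottle, 60 mm wide, 170 mm tall, loose. Origin: centre of the underside, z up
- cup: bystander: clear cup, 76 mm wide, 85 mm tall, loose. Origin: centre of the underside, z up
- can: bystander: can 66 mm wide, 90 mm tall, loose. Origin: centre of the underside, z up
Not all that is in view belongs to the job. Leave any red look-alike of the tub4 alone.

How it is judged:
By the outcome, as a careful person would: the job done as asked, in the order asked, and still so for the second after the job is handed in, with the robot touching nothing.
Of tub1, tub2, tub3, tub4 only 2 to 4 are there at a start; the rules pass over those that are not, and their reading is None.
At some moment in a run one of tub1, tub2, tub3, tub4, caddy_s, caddy_u may be knocked a few centimetres aside while the robot is not near it.
Once in a run the grip may slacken for a moment while it holds something.
It also fails if it takes over 210 s, if anything falls off the work surface, if the arm or the gripper's body presses on something with over 40 N, if the wrist force passes 120 N, or if a joint passes its speed limit or range.

## Robot

A 6-joint arm with a two-finger parallel gripper is mounted at the origin on the work surface. World frame = base frame: x ahead of the robot, y to its left, z up, the work surface at z = 0. Lengths are in m, angles in rad, forces in N, time in s.
With the tool pointing down it reaches from about 0.25 to 0.775 m from the base axis. Payload 4 kg.
Tool frame: the origin (TCP) lies midway between the tips of the shut fingers; the grasp point (between the pads) lies 19 mm behind it (robot.pinch_z is the distance from the TCP to the grasp point, in m); x points along the fingers, y is the direction in which the jaws open and shut, and the axes are right-handed (so a half turn about x gives the same grasp; the last joint's range is limited). The gripper opens to 94 mm and grips with 3 to 60 N. Pads are 16 mm wide; open, the fingers measure 119 mm over their backs; the gripper's body (75 mm by 177 mm) begins 78 mm behind the grasp point.
Start: joints at [-0.103, 0.087, 1.371, -0, 1.684, -0.103], TCP at [0.55, -0, 0.206] pointing down, gripper open.
Joint ranges: [-3.1, 3.1], [-0.76, 2.03], [0.27, 2.55], [-1.08, 4.22], [0.17, 2.65], [-2.57, 2.57]. Speed limits (rad/s): [2.79, 2.79, 3.14, 3.14, 3.14, 3.14].

## Interface

Orientations are given as [roll, pitch, yaw] about the fixed x, y, z axes, in that order (R = Rz(yaw) Ry(pitch) Rx(roll)).
In Python, from bench import robot, imaging gives the robot as it stands. The module is installed in compiled form; this text tells all that it offers.
- The arm moves only by the tool drive_tool, never from a script. Its argument "commands" is a list that holds one entry, the list of rows, each a list of 4 numbers: the shift along the tool's x, y, z as a fraction of full scale, then the turn about the tool's x as a fraction of full scale. A call has 1 to 20 rows; each row shifts and turns the commanded pose from where the row before left it, along the tool's axes as they then stand; what a row does not reach is not made up. Full scale, the value 1, is 0.25 m for a shift and 360 degrees for a turn. A row lasts 1/10 s, in which the tool goes at most 50 mm and 8.59 degrees, less where a joint would pass 70% of its speed; a pose out of reach is approached as far as the arm can. A call with a number of a shift or a turn outside -1 to 1 is refused whole. A call with a gripper value outside its range is refused whole. "grip" is the opening, from 0 (shut) to 1 (fully open), set as the call begins (left out, the last holds). The fingers move at their own pace and stop on an object; the grip force is fixed at half the most. Time passes only in rows, so rows that do not move let the fingers close. It gives the time, the measured TCP pose, the force and the opening at its end, in the units of the state.
- robot.get_obs(): the state, without advancing time (a new reading comes with each control period).
- imaging.snapshot(name): name is "scene" or "side" or "wrist"; returns a dict with "pixels" (384x512x3 uint8, red, green, blue), "z_map" (384x512 float32, m along the optical axis (not along the pixel's ray), 0 where there is no reading), "mtx" (3x3 intrinsics, pixels), "extrinsics" (4x4, takes a point from world to camera coordinates). Camera axes: x right, y up, looking along -z (the intrinsics and any distortion apply to the point x, -y, -z); pixel columns grow to the right and rows downward; lengths in m; the calibration is good to about 2 mm. A picture is of the moment at which its call begins.
- robot.close_job(): hands the job in, once; it reports no verdict.
The state is a dict: "time": time; "joint_positions": joint angles; "qvel": joint speeds; "joint_torque": joint torques, N m; "tool_pos": TCP position; "ee_rot": TCP orientation; "wrist_force": force on the tool from outside, world axes, zero at the start; "wrist_torque": the same for the moment, N m; "width": finger opening in m.
Only numpy, scipy, OpenCV 4.12 (cv2) and the standard library are available. Lean on these libraries where they do the work, as an engineer would, in place of code of your own. Each camera call takes 0.05 s, during which the arm holds its last target.

## Working session

There is one attempt and no reset: what is moved stays moved. The work goes in short steps, Python scripts to look and compute and a tool call to move; the robot and the scene stay as the last step left them, time stands still between calls to the robot, and variables do not carry over. Pictures are saved under pics/ and viewed, and the job is handed in when it is done.

Besides the shell and the picture viewer there is one more tool, called by a JSON object that holds its "name" and its "arguments", one argument or row to a line. drive_tool: Moves the arm, as the interface text tells. Shift numbers are shares of 0.25 m and turn numbers shares of 360 degrees, none past 1 either way. Its arguments: {"type":"object","properties":{"commands":{"type":"array","items":{"type":"array","items":{"type":"array","items":{"type":"number","minimum":-1,"maximum":1}}}},"grip":{"type":"number"}},"required":["commands"]}

```bash
mkdir -p pics; cat > h.py <<'E'
import numpy as np, cv2
from bench import robot, imaging
def snap(n,tag):
    s=imaging.snapshot(n); p=np.asarray(s["pixels"])
    cv2.imwrite(f"pics/{tag}.png",cv2.cvtColor(p,cv2.COLOR_RGB2BGR)); 
    np.savez(f"pics/{tag}.npz",**s); return s
def world(s):
    d=np.asarray(s["z_map"],float);K=np.asarray(s["mtx"]);E=np.asarray(s["extrinsics"])
    v,u=np.mgrid[:d.shape[0],:d.shape[1]]
    x=(u-K[0,2])/K[0,0]*d;y=(v-K[1,2])/K[1,1]*d
    P=np.stack([x,-y,-d],-1); R=E[:3,:3];t=E[:3,3]
    W=(P-t)@R; W[d==0]=np.nan; return W
E
python3 - <<'E'
from h import *
for n in ["scene","side","wrist"]:
    s=snap(n,n+"0"); E=np.asarray(s["extrinsics"]); print(n,s["mtx"],-E[:3,:3].T@E[:3,3],E[:3,:3].round(3), (s["z_map"]==0).mean())
o=robot.get_obs(); print(o, robot.pinch_z)
E
```

```text
scene [[411.8159456    0.         253.06453856]
 [  0.         411.8159456  188.59466283]
 [  0.           0.           1.        ]] [1.06298632 0.5744954  1.38284787] [[-0.729  0.685  0.004]
 [-0.585 -0.626  0.516]
 [ 0.356  0.374  0.857]] 0.0038401285807291665
side [[399.99483912   0.         249.44010978]
 [  0.         399.99483912 186.3884094 ]
 [  0.           0.           1.        ]] [ 0.24755701 -0.82342105  1.11046265] [[ 0.958 -0.287  0.005]
 [ 0.221  0.748  0.626]
 [-0.183 -0.599  0.78 ]] 0.0037333170572916665
wrist [[278.03837976   0.         261.23986086]
 [  0.         278.03837976 195.17966981]
 [  0.           0.           1.        ]] [0.55009524 0.0796685  0.38395383] [[ 1.    -0.001 -0.001]
 [ 0.     0.962 -0.272]
 [ 0.001  0.272  0.962]] 0.003936767578125
{'time': 0.15, 'joint_positions': array([-1.03135007e-01,  8.77888264e-02,  1.37188871e+00, -1.25277120e-05,
        1.68360895e+00, -1.03100314e-01]), 'qvel': array([ 0.00138352, -0.00336979, -0.00489489, -0.00082534,  0.00036629,
        0.00203789]), 'joint_torque': array([ 1.24418581e-03, -3.40636396e+01, -3.02795255e+01,  7.18983379e-02,
        3.04441026e-02, -1.11468453e-04]), 'tool_pos': array([5.49578740e-01, 1.53403772e-05, 2.04580421e-01]), 'ee_rot': array([-1.66654635,  1.56910244,  3.04580654]), 'wrist_force': array([ 0.23250005,  0.34708188, -0.4962217 ]), 'wrist_torque': array([ 0.0441349 , -0.00250641, -0.01753798]), 'width': 0.09373615232910962} 0.0188
```

View pics/scene0.png

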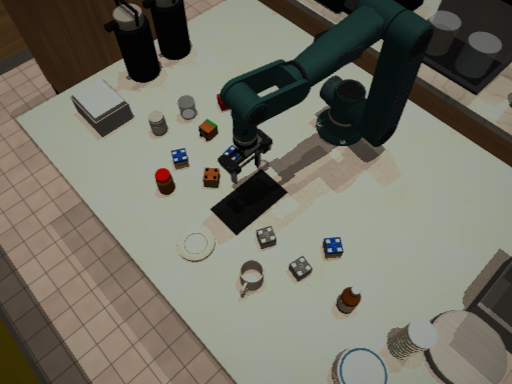

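View pics/side0.png

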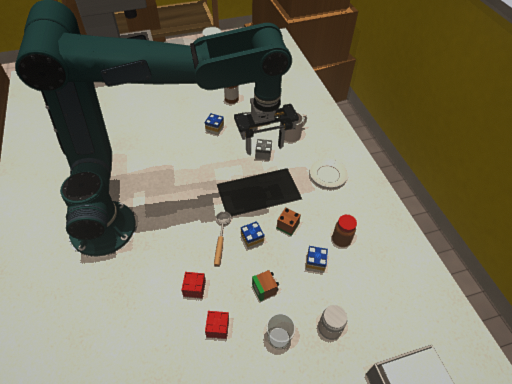

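View pics/wrist0.png

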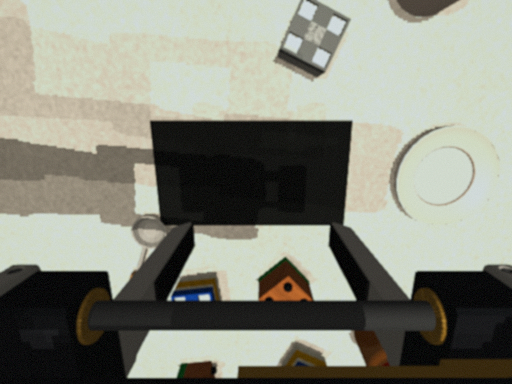

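```bash
python3 - <<'E'
from h import *
from scipy.spatial.transform import Rotation as R
o=robot.get_obs(); print(R.from_euler('xyz',o['ee_rot']).as_matrix().round(3))
E
```

```text
[[-0.002  1.    -0.   ]
 [ 0.    -0.    -1.   ]
 [-1.    -0.002 -0.   ]]
```

The views show three blue-lidded tubs: side (214,122), (252,233) and (317,257). The two grey bases are at scene (266,237) and (300,268). caddy_u, feet up, is at side (289,220), and caddy_s, lid sideways, is at side (265,284). There are two red look-alikes at side (193,285) and (217,323). Next I'll measure coarse positions.

```bash
cat >> h.py <<'E'
def masks(p):
    hsv=cv2.cvtColor(p,cv2.COLOR_RGB2HSV); h,s,v=hsv[...,0],hsv[...,1],hsv[...,2]
    return dict(blue=(h>105)&(h<130)&(s>130)&(v>50),red=((h<4)|(h>175))&(s>180)&(v>80),
      brown=(h>=4)&(h<18)&(s>110)&(v>60),green=(h>40)&(h<80)&(s>100)&(v>60),all=v>=0)
def blobs(s,mn=20):
    W=world(s)
    for k,m in masks(np.asarray(s["pixels"])).items():
        if k=='all': m=(W[...,2]>0.035)
        m=m&(W[...,2]>0.012)&(W[...,2]<0.2)&(np.abs(W[...,1])<0.6)&(W[...,0]>0.15)&(W[...,0]<0.95)
        n,l,st,c=cv2.connectedComponentsWithStats(m.astype(np.uint8))
        for i in range(1,n):
            if st[i,4]<mn: continue
            q=W[l==i]; q2=q[q[:,2]>np.percentile(q[:,2],95)-.008]
            lo,hi=np.percentile(q2[:,:2],2,0),np.percentile(q2[:,:2],98,0)
            print(k,c[i].round(),st[i,4],"topmid",((lo+hi)/2).round(3),"ext",(hi-lo).round(3),"zmax",np.percentile(q[:,2],97).round(3))
E
python3 - <<'E'
from h import *
for n in ["scene","side","wrist"]:
    print(n); blobs(np.load(f"pics/{n}0.npz"))
E
```

```text
scene
blue [179. 155.] 95 topmid [ 0.621 -0.314] ext [0.051 0.054] zmax 0.061
blue [230. 150.] 21 topmid [ 0.453 -0.2  ] ext [0.032 0.019] zmax 0.057
blue [332. 245.] 156 topmid [0.468 0.351] ext [0.054 0.055] zmax 0.06
red [162. 174.] 142 topmid [ 0.734 -0.261] ext [0.047 0.048] zmax 0.105
brown [206. 127.] 107 topmid [ 0.449 -0.353] ext [0.04  0.058] zmax 0.062
brown [211. 174.] 154 topmid [ 0.585 -0.163] ext [0.06  0.058] zmax 0.062
brown [164. 182.] 40 topmid [ 0.738 -0.252] ext [0.048 0.04 ] zmax 0.081
brown [350. 297.] 163 topmid [0.579 0.513] ext [0.031 0.039] zmax 0.13
green [211. 123.] 27 topmid [ 0.419 -0.355] ext [0.013 0.055] zmax 0.062
all [187. 104.] 283 topmid [ 0.435 -0.498] ext [0.072 0.072] zmax 0.089
all [220. 100.] 35 topmid [ 0.304 -0.436] ext [0.026 0.049] zmax 0.058
all [157. 121.] 290 topmid [ 0.578 -0.514] ext [0.053 0.057] zmax 0.095
all [208. 127.] 206 topmid [ 0.441 -0.353] ext [0.057 0.058] zmax 0.062
all [230. 150.] 57 topmid [ 0.457 -0.202] ext [0.052 0.021] zmax 0.057
all [179. 156.] 204 topmid [ 0.617 -0.317] ext [0.065 0.063] zmax 0.06
all [236. 157.
[... 2307 characters left out ...]
 0.432 -0.502] ext [0.072 0.073] zmax 0.087
wrist
blue [193. 295.] 215 topmid [ 0.454 -0.158] ext [0.055 0.012] zmax 0.055
brown [286. 291.] 747 topmid [ 0.583 -0.147] ext [0.065 0.035] zmax 0.056
brown [378. 358.] 262 topmid [ 0.714 -0.244] ext [0.014 0.015] zmax 0.085
all [314.  35.] 3297 topmid [0.606 0.163] ext [0.061 0.06 ] zmax 0.056
all [439.   2.] 191 topmid [0.742 0.197] ext [0.026 0.003] zmax 0.052
all [285. 289.] 1105 topmid [ 0.582 -0.147] ext [0.063 0.033] zmax 0.062
all [195. 293.] 617 topmid [ 0.454 -0.159] ext [0.055 0.015] zmax 0.055
all [373. 351.] 656 topmid [ 0.713 -0.245] ext [0.015 0.018] zmax 0.083
all [302. 363.] 106 topmid [ 0.613 -0.287] ext [0.023 0.011] zmax 0.047
```

{"name": "drive_tool", "arguments": {
  "commands": [
    [[-0.025,0,-0.07,0],[-0.025,0,-0.07,0],[-0.025,0,-0.07,0],[-0.025,0,-0.07,0],[-0.025,0,-0.07,0],[-0.025,0,-0.07,0],[-0.025,0,-0.07,0],[-0.025,0,-0.07,0],[0,0,0,0],[0,0,0,0]]
  ]
}}

```text
time: 1.15
tool_pos: [0.5499, 0.1398, 0.2551]
ee_rot: [-0.618, 1.57, -2.189]
wrist_force: [0.2, -0.3, 0.3]
width: 0.0941
```

```bash
cat >> h.py <<'E'
def rects(s,zlo=0.045,zhi=0.065,mn=300):
    W=world(s); p=np.asarray(s["pixels"]); M=masks(p)
    m=(W[...,2]>zlo)&(W[...,2]<zhi)
    n,l,st,c=cv2.connectedComponentsWithStats(m.astype(np.uint8),connectivity=4)
    for i in range(1,n):
        if st[i,4]<mn: continue
        mm=(l==i); q=W[mm][:,:2].astype(np.float32)
        r=cv2.minAreaRect(q*1000)
        col={k:int(M[k][mm].sum()) for k in ['blue','red','brown','green']}
        edge=st[i,0]==0 or st[i,1]==0 or st[i,0]+st[i,2]>=512 or st[i,1]+st[i,3]>=384
        print(c[i].round(),"n",st[i,4],"ctr",np.round(r[0],1),"size",np.round(r[1],1),"ang%90",round(r[2]%90,1),col,"EDGE" if edge else "")
def st():
    o=robot.get_obs(); from scipy.spatial.transform import Rotation as R
    m=R.from_euler('xyz',o['ee_rot']).as_matrix()
    print("t",round(o['time'],2),"pos",o['tool_pos'].round(4),"yaxis deg",round(np.degrees(np.arctan2(m[1,1],m[0,1])),2),"xax",m[:,0].round(3),"F",o['wrist_force'].round(1),"w",round(o['width'],4),"q6",o['joint_positions'][5].round(2))
E
python3 - <<'E'
from h import *
st(); s=snap("wrist","w1"); rects(s)
E
```

```text
t 1.15 pos [0.5499 0.1398 0.2551] yaxis deg 0.04 xax [-0.001 -0.001 -1.   ] F [ 0.2 -0.3  0.3] w 0.0941 q6 0.15
[189.  13.] n 1366 ctr [461.8 351.5] size [52.8 57.1] ang%90 52.2 {'blue': 822, 'red': 0, 'brown': 0, 'green': 0} EDGE
[304.  25.] n 2370 ctr [602.1 327.8] size [56.8 56.2] ang%90 79.5 {'blue': 0, 'red': 0, 'brown': 0, 'green': 0} EDGE
[385. 105.] n 350 ctr [717.9 233. ] size [28.9 76.1] ang%90 4.3 {'blue': 0, 'red': 0, 'brown': 0, 'green': 0} 
[432. 101.] n 589 ctr [763.1 236.7] size [35.3 71.6] ang%90 5.4 {'blue': 0, 'red': 0, 'brown': 0, 'green': 0} 
[302. 158.] n 1711 ctr [606.3 163.9] size [56.1 56.7] ang%90 65.2 {'blue': 0, 'red': 0, 'brown': 0, 'green': 0} 
[281. 350.] n 1011 ctr [ 584.1 -164.6] size [56.8 57.4] ang%90 43.3 {'blue': 0, 'red': 0, 'brown': 739, 'green': 0} 
[207. 358.] n 1039 ctr [ 456.1 -182.3] size [57.  58.6] ang%90 7.1 {'blue': 568, 'red': 0, 'brown': 0, 'green': 0}
```

{"name": "drive_tool", "arguments": {
  "commands": [
    [[0,-0.05,-0.1,0],[0,-0.05,-0.1,0],[0,-0.05,-0.1,0],[0,-0.05,-0.1,0],[0,0,-0.1,0],[0,0,0,0],[0,0,0,0]]
  ]
}}

```text
time: 1.9
tool_pos: [0.5, 0.2641, 0.2548]
ee_rot: [-0.583, 1.569, -2.154]
wrist_force: [0.7, 0.3, -0.1]
width: 0.094
```

```bash
python3 - <<'E'
from h import *
st(); s=snap("wrist","w2"); rects(s)
E
```

```text
t 1.9 pos [0.5    0.2641 0.2548] yaxis deg -0.02 xax [-0.001 -0.001 -1.   ] F [ 0.7  0.3 -0.1] w 0.094 q6 0.39
[232. 108.] n 1936 ctr [462.8 353.1] size [56.2 56.2] ang%90 51.8 {'blue': 1050, 'red': 0, 'brown': 0, 'green': 0} 
[337. 128.] n 1881 ctr [602.2 327.9] size [55.9 56.9] ang%90 79.5 {'blue': 0, 'red': 0, 'brown': 0, 'green': 0} 
[414. 186.] n 424 ctr [720.3 245.2] size [77.  31.2] ang%90 66.1 {'blue': 0, 'red': 0, 'brown': 0, 'green': 0} 
[450. 203.] n 538 ctr [763.5 225.1] size [70.4 30.4] ang%90 63.8 {'blue': 0, 'red': 0, 'brown': 0, 'green': 0} 
[322. 240.] n 675 ctr [602.4 165.9] size [56.5 49.3] ang%90 66.0 {'blue': 0, 'red': 0, 'brown': 0, 'green': 0}
```

View pics/w2.png

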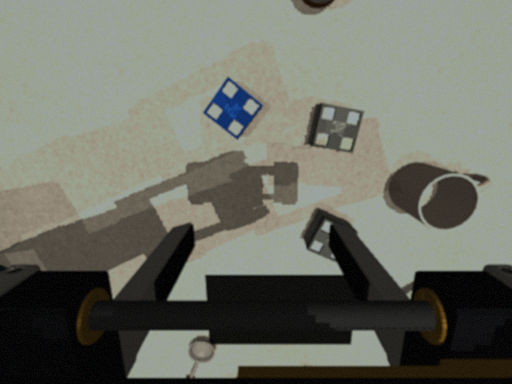

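T3 is at wrist (232,108), base_b at (337,128), base_a at (322,240) under the finger, and the mug at (433,195). I'll grasp T3 first.

```bash
cat >> h.py <<'E'
def plan(x,y,z,head,pos=None,h0=None):
    from scipy.spatial.transform import Rotation as R
    o=robot.get_obs(); m=R.from_euler('xyz',o['ee_rot']).as_matrix()
    p=o['tool_pos'] if pos is None else np.array(pos)
    th=np.arctan2(m[1,1],m[0,1]) if h0 is None else np.radians(h0)
    d=np.array([x,y,z])-p; c,s_=np.cos(th),np.sin(th)
    dy=d[0]*c+d[1]*s_; dz=d[0]*s_-d[1]*c
    t=-(head-np.degrees(th)); t=(t+180)%360-180
    print(f"shift x {-d[2]/.25:.4f} y {dy/.25:.4f} z {dz/.25:.4f} | turn {t/360:.4f} ({t:.1f}deg, min rows {abs(t)/8.59:.1f})  from {p.round(4)} head {np.degrees(th):.1f}")
E
python3 - <<'E'
from h import *
plan(.4628,.3531,.11,-38.2)
E
```

```text
shift x 0.5801 y -0.1501 z -0.3572 | turn 0.1059 (38.1deg, min rows 4.4)  from [0.5002 0.2638 0.255 ] head -0.1
```

{"name": "drive_tool", "arguments": {
  "commands": [
    [[0,-0.03,-0.0714,0],[0,-0.03,-0.0714,0],[0,-0.03,-0.0714,0],[0,-0.03,-0.0714,0],[0,-0.03,-0.0714,0],[0.116,0,0,0.0212],[0.116,0,0,0.0212],[0.116,0,0,0.0212],[0.116,0,0,0.0212],[0.116,0,0,0.0212],[0.06,0,0,0],[0.06,0,0,0],[0.06,0,0,0],[0.06,0,0,0],[0.06,0,0,0],[0.06,0,0,0],[0,0,0,0],[0,0,0,0]]
  ]
}}

```text
time: 3.75
tool_pos: [0.4624, 0.3542, 0.0201]
ee_rot: [-0.268, 1.57, -2.505]
wrist_force: [-0.2, -0.3, -0.9]
width: 0.0942
```

{"name": "drive_tool", "arguments": {
  "commands": [
    [[0,0,0,0],[0,0,0,0],[0,0,0,0],[0,0,0,0],[0,0,0,0],[0,0,0,0],[0,0,0,0]]
  ],
  "grip": 0
}}

```text
time: 4.45
tool_pos: [0.4627, 0.3543, 0.0208]
ee_rot: [2.543, 1.57, 0.306]
wrist_force: [-0.2, 0.4, 1.4]
width: 0.0556
```

```bash
python3 - <<'E'
from h import *
st(); plan(.6022,.3279,.18,-10.5)
E
```

```text
t 4.45 pos [0.4627 0.3543 0.0208] yaxis deg -38.16 xax [ 0.  0. -1.] F [-0.2  0.4  1.4] w 0.0556 q6 1.22
shift x -0.6370 y 0.5040 z -0.2618 | turn -0.0768 (-27.7deg, min rows 3.2)  from [0.4627 0.3543 0.0208] head -38.2
```

{"name": "drive_tool", "arguments": {
  "commands": [
    [[-0.073,0,0,0],[-0.073,0,0,0],[-0.073,0,0,0],[-0.073,0,0,0],[-0.073,0,0,0],[-0.073,0,0,0],[0,0.0628,-0.0331,0],[0,0.0628,-0.0331,0],[0,0.0628,-0.0331,0],[0,0.0628,-0.0331,0],[0,0.0628,-0.0331,0],[0,0.0628,-0.0331,0],[0,0.0628,-0.0331,0],[0,0.0628,-0.0331,0],[0,0,0,-0.0192],[0,0,0,-0.0192],[0,0,0,-0.0192],[0,0,0,-0.0192],[0,0,0,0],[0,0,0,0]]
  ]
}}

```text
time: 6.45
tool_pos: [0.6018, 0.3285, 0.129]
ee_rot: [-0.933, 1.569, -2.69]
wrist_force: [-0.1, -0.4, -1.6]
width: 0.0558
```

```bash
python3 - <<'E'
from h import *
st(); plan(.6024,.3288,.0715,-10.5); s=snap("wrist","w3"); rects(s,.09,.2)
E
```

```text
t 6.45 pos [0.6018 0.3285 0.129 ] yaxis deg -10.66 xax [-0.001 -0.001 -1.   ] F [-0.1 -0.4 -1.6] w 0.0558 q6 0.6
shift x 0.2300 y 0.0021 z -0.0016 | turn -0.0004 (-0.2deg, min rows 0.0)  from [0.6018 0.3285 0.129 ] head -10.7
[173.   6.] n 647 ctr [571.7 487.8] size [ 8.2 39.9] ang%90 81.6 {'blue': 0, 'red': 0, 'brown': 8, 'green': 0} EDGE
[261. 251.] n 13449 ctr [602.2 327.9] size [56.6 80.6] ang%90 79.8 {'blue': 1090, 'red': 0, 'brown': 6, 'green': 0}
```

View pics/w3.png

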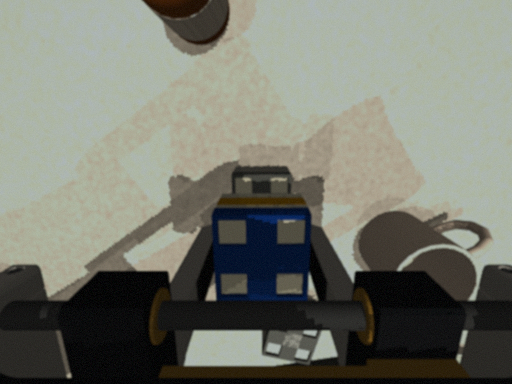

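{"name": "drive_tool", "arguments": {
  "commands": [
    [[0.045,0.002,-0.0016,0],[0.045,0,0,0],[0.045,0,0,0],[0.04,0,0,0],[0.02,0,0,0],[0.02,0,0,0],[0.015,0,0,0],[0.004,0,0,0],[0,0,0,0],[0,0,0,0]]
  ]
}}

```text
time: 7.5
tool_pos: [0.6031, 0.3291, 0.0721]
ee_rot: [2.142, 1.57, 0.387]
wrist_force: [0.7, 0.5, -2.3]
width: 0.0554
```

{"name": "drive_tool", "arguments": {
  "commands": [
    [[0.006,0,0,0],[0,0,0,0],[0,0,0,0]]
  ]
}}

```text
time: 7.8
tool_pos: [0.6032, 0.3292, 0.0708]
ee_rot: [2.161, 1.569, 0.407]
wrist_force: [0.1, -0.1, -0.2]
width: 0.0556
```

{"name": "drive_tool", "arguments": {
  "commands": [
    [[0,0,0,0],[0,0,0,0],[0,0,0,0],[0,0,0,0],[0,0,0,0]]
  ],
  "grip": 1
}}

```text
time: 8.3
tool_pos: [0.6028, 0.329, 0.07]
ee_rot: [1.581, 1.571, -0.174]
wrist_force: [-1.0, -0.2, 1.1]
width: 0.0918
```

{"name": "drive_tool", "arguments": {
  "commands": [
    [[-0.08,0,0,0],[-0.08,0,0,0],[-0.08,0,0,0],[-0.08,0,0,0],[-0.08,0,0,0],[-0.08,0,0,0],[0,0,0.1,0.02],[-0.08,0,0.1,0.02],[-0.08,0,0.1,0],[0,0,0.08,0],[0,0,0,0],[0,0,0,0]]
  ]
}}

```text
time: 9.5
tool_pos: [0.5716, 0.2399, 0.2299]
ee_rot: [-3.034, 1.57, 1.243]
wrist_force: [-0.2, -1.0, -0.3]
width: 0.0939
```

```bash
python3 - <<'E'
from h import *
st(); s=snap("wrist","w4"); rects(s,.09,.12); print(); rects(s,.04,.065)
E
```

```text
t 9.5 pos [0.5716 0.2399 0.2299] yaxis deg -24.94 xax [ 0.     0.001 -1.   ] F [-0.2 -1.  -0.3] w 0.0939 q6 0.74
[253. 102.] n 3028 ctr [603.5 327.7] size [56.1 56.1] ang%90 79.6 {'blue': 1742, 'red': 0, 'brown': 0, 'green': 0} 

[361. 123.] n 367 ctr [720.1 248.4] size [74.4 26.1] ang%90 60.1 {'blue': 0, 'red': 0, 'brown': 0, 'green': 0} 
[410. 127.] n 712 ctr [759.1 225.3] size [71.7 37.3] ang%90 58.5 {'blue': 0, 'red': 0, 'brown': 0, 'green': 0} 
[307. 217.] n 1764 ctr [605.9 163.8] size [57.3 56.6] ang%90 65.1 {'blue': 0, 'red': 0, 'brown': 0, 'green': 0}
```

View pics/w4.png

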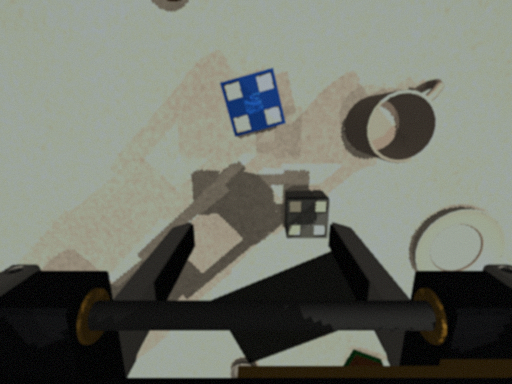

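```bash
cat >> h.py <<'E'
def topz(s,x,y,r=.02):
    W=world(s); m=(np.hypot(W[...,0]-x,W[...,1]-y)<r)&(W[...,2]>.03); z=W[m][:,2]
    print("topz n",m.sum(),"pct 50/80/95",np.percentile(z,[10,50,80,95]).round(4))
E
python3 - <<'E'
from h import *
s=np.load("pics/w4.npz"); topz(s,.6035,.3277); topz(s,.606,.1638); plan(.46,-.235,.23,0)
E
```

```text
topz n 1197 pct 50/80/95 [0.1011 0.1042 0.1049 0.1055]
topz n 634 pct 50/80/95 [0.0512 0.0542 0.055  0.0556]
shift x -0.0027 y 0.3955 z 1.9123 | turn -0.0692 (-24.9deg, min rows 2.9)  from [0.5716 0.2403 0.2293] head -24.9
```

{"name": "drive_tool", "arguments": {
  "commands": [
    [[-0.02,0,0,-0.0231],[-0.02,0,0,-0.0231],[-0.02,0,0,-0.0231],[0,-0.012,0.14,0],[0,-0.012,0.14,0],[0,-0.012,0.14,0],[0,-0.012,0.14,0],[0,-0.012,0.14,0],[0,-0.012,0.14,0],[0,-0.012,0.14,0],[0,-0.012,0.14,0],[0,-0.012,0.14,0],[0,-0.012,0.14,0],[0,-0.012,0.14,0],[0,-0.012,0.14,0],[0,-0.012,0.14,0],[0,-0.012,0.14,0],[0,0,0,0],[0,0,0,0]]
  ]
}}

```text
time: 11.45
tool_pos: [0.5304, -0.25, 0.2437]
ee_rot: [-2.493, 1.568, 2.22]
wrist_force: [0.6, 0.7, 0.3]
width: 0.0939
```

```bash
python3 - <<'E'
from h import *
st(); s=snap("wrist","w5"); rects(s)
E
```

```text
t 11.45 pos [ 0.5304 -0.25    0.2437] yaxis deg 0.02 xax [-0.002  0.002 -1.   ] F [0.6 0.7 0.3] w 0.0939 q6 -0.54
[303. 112.] n 2013 ctr [ 584.1 -165.6] size [56.  56.1] ang%90 41.9 {'blue': 0, 'red': 0, 'brown': 1696, 'green': 0} 
[204. 126.] n 1984 ctr [ 456.3 -182.7] size [56.3 56. ] ang%90 7.2 {'blue': 1057, 'red': 0, 'brown': 0, 'green': 0} 
[394. 178.] n 320 ctr [ 715.4 -253.8] size [62.  25.5] ang%90 65.8 {'blue': 0, 'red': 0, 'brown': 1, 'green': 0} 
[ 59. 209.] n 1773 ctr [ 244.9 -296.3] size [57.9 57.5] ang%90 68.0 {'blue': 0, 'red': 1448, 'brown': 2, 'green': 0} 
[320. 223.] n 1343 ctr [ 617.8 -319.8] size [56.4 57.5] ang%90 62.0 {'blue': 786, 'red': 0, 'brown': 0, 'green': 0} 
[206. 248.] n 1132 ctr [ 444.8 -354.8] size [61.8 57.1] ang%90 7.4 {'blue': 0, 'red': 0, 'brown': 842, 'green': 52} 
[198. 344.] n 427 ctr [ 430.1 -518.8] size [27.5 62.8] ang%90 75.2 {'blue': 0, 'red': 0, 'brown': 0, 'green': 0}
```

View pics/w5.png

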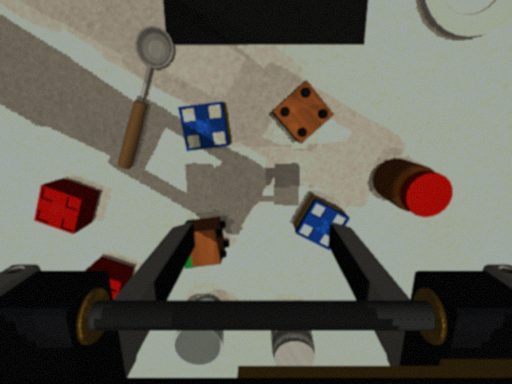

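Seen in this view: T1 at (204,126), caddy_u at (303,112) with its feet up, T2 at (322,221), caddy_s at (206,245) with its lid on the left and feet on the right, and the jar at (415,190). Now I'll pick T1.

```bash
python3 - <<'E'
from h import *
plan(.4563,-.1827,.02,7.2)
E
```

```text
shift x 0.8964 y -0.2962 z -0.2669 | turn -0.0198 (-7.1deg, min rows 0.8)  from [ 0.5304 -0.2493  0.2441] head 0.1
```

{"name": "drive_tool", "arguments": {
  "commands": [
    [[0,-0.074,-0.0667,0],[0,-0.074,-0.0667,0],[0,-0.074,-0.0667,0],[0,-0.074,-0.0667,0],[0.08,0,0,-0.0198],[0.1,0,0,0],[0.1,0,0,0],[0.1,0,0,0],[0.1,0,0,0],[0.1,0,0,0],[0.1,0,0,0],[0.1,0,0,0],[0.08,0,0,0],[0.036,0,0,0],[0,0,0,0],[0,0,0,0]]
  ]
}}

```text
time: 13.1
tool_pos: [0.4567, -0.1833, 0.0219]
ee_rot: [1.052, 1.569, -0.393]
wrist_force: [-0.5, -0.2, -0.2]
width: 0.0942
```

{"name": "drive_tool", "arguments": {
  "commands": [
    [[0,0,0,0],[0,0,0,0],[0,0,0,0],[0,0,0,0],[0,0,0,0],[0,0,0,0],[0,0,0,0]]
  ],
  "grip": 0
}}

```text
time: 13.8
tool_pos: [0.4559, -0.1837, 0.0212]
ee_rot: [0.235, 1.571, -1.21]
wrist_force: [-1.0, -0.4, 0.8]
width: 0.0563
```

```bash
python3 - <<'E'
from h import *
st(); plan(.6061,.1639,.13,-24.8)
E
```

```text
t 13.8 pos [ 0.4559 -0.1837  0.0212] yaxis deg 7.16 xax [ 0. -0. -1.] F [-1.  -0.4  0.8] w 0.0563 q6 -0.62
shift x -0.4354 y 0.7694 z -1.3047 | turn 0.0888 (32.0deg, min rows 3.7)  from [ 0.4559 -0.1837  0.0212] head 7.2
```

{"name": "drive_tool", "arguments": {
  "commands": [
    [[-0.08,0,0,0],[-0.08,0,0,0],[-0.08,0,0,0],[-0.08,0,0,0],[-0.09,0,0,0],[0,0.07,-0.1182,0],[0,0.07,-0.1182,0],[0,0.07,-0.1182,0],[0,0.07,-0.1182,0],[0,0.07,-0.1182,0],[0,0.07,-0.1182,0],[0,0.07,-0.1182,0],[0,0.07,-0.1182,0],[0,0.07,-0.1182,0],[0,0.07,-0.1182,0],[0,0.07,-0.1182,0],[0,0,0,0.0222],[0,0,0,0.0222],[0,0,0,0.0222],[0,0,0,0.0222]]
  ]
}}

```text
time: 15.8
tool_pos: [0.6059, 0.1631, 0.1223]
ee_rot: [-0.988, 1.569, -2.997]
wrist_force: [-0.8, -0.8, -1.4]
width: 0.0561
```

{"name": "drive_tool", "arguments": {
  "commands": [
    [[0.04,0,0,0],[0,0,0,0]]
  ]
}}

```text
time: 16.0
tool_pos: [0.6049, 0.1627, 0.1107]
ee_rot: [-0.968, 1.566, -2.969]
wrist_force: [-0.9, 0.3, -1.4]
width: 0.0559
```

```bash
python3 - <<'E'
from h import *
st(); plan(.6058,.163,.0712,-24.8);s=snap("wrist","w6"); W=world(s); M=masks(s["pixels"])["blue"]; q=W[M&(W[...,2]>.09)];print(cv2.minAreaRect((q[:,:2]*1000).astype(np.float32)),np.median(q[:,2]))
E
```

```text
t 16.0 pos [0.6049 0.1627 0.1107] yaxis deg -24.64 xax [-0.005 -0.001 -1.   ] F [-0.9  0.3 -1.4] w 0.0559 q6 0.6
shift x 0.1579 y 0.0027 z -0.0027 | turn 0.0004 (0.2deg, min rows 0.0)  from [0.6049 0.1627 0.1107] head -24.6
((606.8799438476562, 230.95761108398438), (206.9176788330078, 72.9783935546875), 89.10847473144531) 0.10491574521437404
```

{"name": "drive_tool", "arguments": {
  "commands": [
    [[0.04,0.003,-0.0027,0],[0.04,0,0,0],[0.035,0,0,0],[0.02,0,0,0],[0.015,0,0,0],[0.01,0,0,0],[0,0,0,0],[0,0,0,0]]
  ]
}}

```text
time: 16.85
tool_pos: [0.6076, 0.1633, 0.0739]
ee_rot: [2.155, 1.57, 0.151]
wrist_force: [0.2, 0.2, -1.5]
width: 0.0557
```

```bash
python3 - <<'E'
from h import *
st(); plan(.6058,.163,.0708,-24.8);s=snap("wrist","w7"); W=world(s); M=masks(s["pixels"])["blue"]; q=W[(W[...,2]>.09)&(W[...,2]<.135)&M&(W[...,1]<.25)];print(cv2.minAreaRect((q[:,:2]*1000).astype(np.float32)),np.median(q[:,2])); st()
E
```

```text
t 16.85 pos [0.6076 0.1633 0.0739] yaxis deg -24.8 xax [ 0.001  0.    -1.   ] F [ 0.2  0.2 -1.5] w 0.0557 q6 0.61
shift x 0.0124 y -0.0060 z 0.0040 | turn -0.0000 (-0.0deg, min rows 0.0)  from [0.6076 0.1633 0.0739] head -24.8
((608.400146484375, 164.25320434570312), (57.163211822509766, 55.01292419433594), 65.53018951416016) 0.10681154146590871
t 16.9 pos [0.6077 0.1633 0.0741] yaxis deg -24.8 xax [ 0.001  0.    -1.   ] F [-0.  -0.1 -0.8] w 0.0559 q6 0.61
```

{"name": "drive_tool", "arguments": {
  "commands": [
    [[0,-0.007,0.004,0],[0.007,0,0,0],[0.007,0,0,0],[0,0,0,0],[0,0,0,0]]
  ]
}}

```text
time: 17.4
tool_pos: [0.6055, 0.1631, 0.0713]
ee_rot: [2.218, 1.57, 0.214]
wrist_force: [-2.8, -0.2, 5.5]
width: 0.0558
```

{"name": "drive_tool", "arguments": {
  "commands": [
    [[0,0,0,0],[0,0,0,0],[0,0,0,0],[0,0,0,0],[0,0,0,0]]
  ],
  "grip": 1
}}

```text
time: 17.9
tool_pos: [0.6053, 0.163, 0.0697]
ee_rot: [-0.737, 1.571, -2.741]
wrist_force: [0.4, -0.2, 0.8]
width: 0.0918
```

{"name": "drive_tool", "arguments": {
  "commands": [
    [[-0.08,0,0,0],[-0.08,0,0,0],[-0.08,0,0,0],[-0.08,0,0,0],[-0.08,0,0,0],[-0.08,0,0,0],[0,0,0.1,0],[-0.08,0,0.1,0],[-0.08,0,0.1,0],[0,0,0,0],[0,0,0,0]]
  ]
}}

```text
time: 19.0
tool_pos: [0.5742, 0.095, 0.2305]
ee_rot: [2.393, 1.569, 0.388]
wrist_force: [-0.0, 0.1, -1.0]
width: 0.0943
```

```bash
python3 - <<'E'
from h import *
st(); s=snap("wrist","w8"); rects(s,.09,.12); topz(s,.606,.164); plan(.53,-.29,.25,-28)
E
```

```text
t 19.0 pos [0.5742 0.095  0.2305] yaxis deg -24.85 xax [ 0.002  0.001 -1.   ] F [-0.   0.1 -1. ] w 0.0943 q6 0.5
[261. 119.] n 2833 ctr [606.5 163.9] size [54.6 56. ] ang%90 65.2 {'blue': 1597, 'red': 0, 'brown': 0, 'green': 0} 
topz n 1140 pct 50/80/95 [0.101  0.1042 0.1048 0.1054]
shift x -0.0827 y 0.4875 z 1.4730 | turn 0.0089 (3.2deg, min rows 0.4)  from [0.5738 0.0954 0.2293] head -24.8
```

{"name": "drive_tool", "arguments": {
  "commands": [
    [[-0.006,0.06,0.119,0],[-0.006,0.06,0.119,0],[-0.006,0.06,0.119,0],[-0.006,0.06,0.119,0],[-0.006,0.06,0.119,0],[-0.006,0.06,0.119,0],[-0.006,0.06,0.119,0],[-0.006,0.06,0.119,0],[-0.006,0.06,0.119,0],[-0.006,0.06,0.119,0],[-0.006,0.06,0.119,0],[-0.006,0.06,0.119,0],[-0.006,0.06,0.119,0],[-0.006,0.06,0.119,0],[0,0,0,0.0089],[0,0,0,0],[0,0,0,0]]
  ]
}}

```text
time: 20.75
tool_pos: [0.5903, -0.3702, 0.2493]
ee_rot: [-1.913, 1.568, 2.313]
wrist_force: [0.3, -0.5, 1.3]
width: 0.0938
```

```bash
python3 - <<'E'
from h import *
st(); s=snap("wrist","w9"); rects(s)
E
```

```text
t 20.75 pos [ 0.5903 -0.3702  0.2493] yaxis deg -27.87 xax [-0.002  0.002 -1.   ] F [ 0.3 -0.5  1.3] w 0.0938 q6 -0.16
[178.  32.] n 2516 ctr [ 584.1 -165.6] size [56.4 56.7] ang%90 42.0 {'blue': 0, 'red': 0, 'brown': 2022, 'green': 0} EDGE
[262. 134.] n 1826 ctr [ 617.6 -320.1] size [54.4 56.1] ang%90 62.1 {'blue': 956, 'red': 0, 'brown': 0, 'green': 0} 
[165. 213.] n 1511 ctr [ 444.2 -354.8] size [62.9 55.5] ang%90 7.5 {'blue': 0, 'red': 0, 'brown': 971, 'green': 141} 
[ 33. 240.] n 1590 ctr [ 245.1 -296.3] size [57.1 59.1] ang%90 67.6 {'blue': 0, 'red': 1215, 'brown': 6, 'green': 0}
```

View pics/w9.png

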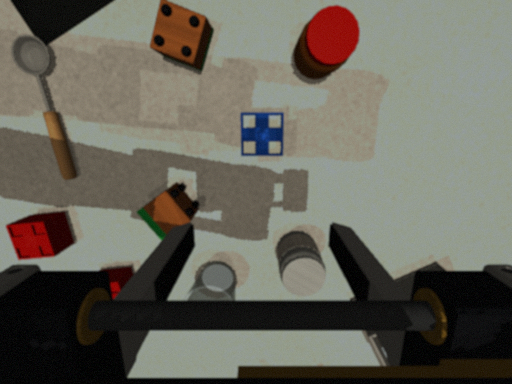

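```bash
python3 - <<'E'
from h import *
plan(.6177,-.320,.021,-28)
E
```

```text
shift x 0.9158 y 0.0036 z -0.2280 | turn 0.0004 (0.1deg, min rows 0.0)  from [ 0.5903 -0.37    0.2499] head -27.9
```

{"name": "drive_tool", "arguments": {
  "commands": [
    [[0,0.002,-0.076,0],[0,0.002,-0.076,0],[0,0,-0.076,0],[0.1,0,0,0],[0.1,0,0,0],[0.1,0,0,0],[0.1,0,0,0],[0.1,0,0,0],[0.1,0,0,0],[0.1,0,0,0],[0.1,0,0,0],[0.08,0,0,0],[0.036,0,0,0],[0,0,0,0],[0,0,0,0]]
  ]
}}

```text
time: 22.3
tool_pos: [0.6184, -0.3209, 0.0233]
ee_rot: [1.558, 1.569, -0.5]
wrist_force: [-0.4, -0.6, -0.0]
width: 0.0941
```

{"name": "drive_tool", "arguments": {
  "commands": [
    [[0,0,0,0],[0,0,0,0],[0,0,0,0],[0,0,0,0],[0,0,0,0],[0,0,0,0],[0,0,0,0]]
  ],
  "grip": 0
}}

```text
time: 23.0
tool_pos: [0.6172, -0.3213, 0.0222]
ee_rot: [-1.391, 1.57, 2.832]
wrist_force: [-0.9, 0.6, 1.3]
width: 0.0558
```

```bash
python3 - <<'E'
from h import *
st(); plan(.606,.1635,.19,-24.8)
E
```

```text
t 23.0 pos [ 0.6172 -0.3213  0.0222] yaxis deg -28.01 xax [-0.  0. -1.] F [-0.9  0.6  1.3] w 0.0558 q6 -0.07
shift x -0.6712 y -0.9504 z -1.6911 | turn -0.0089 (-3.2deg, min rows 0.4)  from [ 0.6172 -0.3213  0.0222] head -28.0
```

{"name": "drive_tool", "arguments": {
  "commands": [
    [[-0.08,0,0,0],[-0.092,0,0,0],[-0.092,0,0,0],[-0.092,0,0,0],[-0.092,0,0,0],[-0.092,-0.063,-0.1126,0],[-0.092,-0.063,-0.1126,0],[0,-0.063,-0.1126,0],[0,-0.063,-0.1126,0],[0,-0.063,-0.1126,0],[0,-0.063,-0.1126,0],[0,-0.063,-0.1126,0],[0,-0.063,-0.1126,0],[0,-0.063,-0.1126,0],[0,-0.063,-0.1126,0],[0,-0.063,-0.1126,0],[0,-0.063,-0.1126,0],[0,-0.063,-0.1126,0],[0,-0.063,-0.1126,0],[0,-0.063,-0.1126,-0.0089]]
  ]
}}

```text
time: 25.0
tool_pos: [0.6067, 0.1637, 0.1792]
ee_rot: [-0.971, 1.57, -2.973]
wrist_force: [-0.6, -0.7, -1.6]
width: 0.0557
```

{"name": "drive_tool", "arguments": {
  "commands": [
    [[0,0,0,0],[0,0,0,0],[0,0,0,0]]
  ]
}}

```text
time: 25.3
tool_pos: [0.6071, 0.1615, 0.1795]
ee_rot: [-0.253, 1.57, -2.258]
wrist_force: [-0.5, 0.0, -1.4]
width: 0.0562
```

```bash
python3 - <<'E'
from h import *
st(); plan(.6058,.1628,.125,-24.8)
E
```

```text
t 25.3 pos [0.6071 0.1615 0.1795] yaxis deg -24.87 xax [-0.001 -0.001 -1.   ] F [-0.5  0.  -1.4] w 0.0562 q6 0.6
shift x 0.2181 y -0.0067 z -0.0026 | turn -0.0002 (-0.1deg, min rows 0.0)  from [0.6071 0.1615 0.1795] head -24.9
```

{"name": "drive_tool", "arguments": {
  "commands": [
    [[0.045,-0.006,-0.003,0],[0.045,0,0,0],[0.045,0,0,0],[0.045,0,0,0],[0.025,0,0,0],[0.012,0,0,0],[0,0,0,0],[0,0,0,0],[0,0,0,0]]
  ]
}}

```text
time: 26.2
tool_pos: [0.6065, 0.1638, 0.1266]
ee_rot: [2.149, 1.569, 0.145]
wrist_force: [0.3, 0.9, -1.5]
width: 0.0556
```

```bash
cat >> h.py <<'E'
def held(s,zlo,zhi,x,y,r=.06,k='blue'):
    W=world(s); M=masks(np.asarray(s["pixels"]))[k]; q=W[(W[...,2]>zlo)&(W[...,2]<zhi)&M&(np.hypot(W[...,0]-x,W[...,1]-y)<r)]
    r=cv2.minAreaRect((q[:,:2]*1000).astype(np.float32)); print("held",np.round(r[0],1),np.round(r[1],1),round(r[2]%90,1),"z",np.median(q[:,2]).round(4))
E
python3 - <<'E'
from h import *
st(); s=snap("wrist","w10"); held(s,.15,.17,.606,.164); plan(.6058,.1628,.1222,-24.8)
E
```

```text
t 26.2 pos [0.6065 0.1638 0.1266] yaxis deg -24.8 xax [ 0.002  0.    -1.   ] F [ 0.3  0.9 -1.5] w 0.0556 q6 0.61
held [607.4 164.9] [56.8 55.3] 65.6 z 0.1587
shift x 0.0176 y -0.0008 z 0.0049 | turn 0.0000 (0.0deg, min rows 0.0)  from [0.6065 0.1638 0.1266] head -24.8
```

{"name": "drive_tool", "arguments": {
  "commands": [
    [[0,-0.0015,0.005,0],[0.009,0,0,0],[0.009,0,0,0],[0,0,0,0],[0,0,0,0]]
  ]
}}

```text
time: 26.75
tool_pos: [0.6053, 0.1628, 0.1221]
ee_rot: [2.109, 1.57, 0.105]
wrist_force: [-0.6, 0.2, 3.5]
width: 0.056
```

{"name": "drive_tool", "arguments": {
  "commands": [
    [[0,0,0,0],[0,0,0,0],[0,0,0,0],[0,0,0,0],[0,0,0,0]]
  ],
  "grip": 1
}}

```text
time: 27.25
tool_pos: [0.6052, 0.1627, 0.1211]
ee_rot: [-0.623, 1.571, -2.627]
wrist_force: [1.0, -0.1, -0.3]
width: 0.0918
```

{"name": "drive_tool", "arguments": {
  "commands": [
    [[-0.08,0,0,0],[-0.08,0,0,0],[-0.08,0,0,0],[-0.08,0,0,0],[-0.08,0,0,0],[-0.08,0,0,0],[0,0,0.1,0],[0,0,0.1,0],[0,0,0.1,0],[0,0,0,0],[0,0,0,0]]
  ]
}}

```text
time: 28.35
tool_pos: [0.5738, 0.0946, 0.2415]
ee_rot: [2.682, 1.57, 0.678]
wrist_force: [-1.1, 0.4, 0.4]
width: 0.0941
```

```bash
python3 - <<'E'
from h import *
st(); s=snap("wrist","w11"); rects(s,.14,.17); topz(s,.606,.164);rects(s,.09,.12)
E
```

```text
t 28.35 pos [0.5738 0.0946 0.2415] yaxis deg -24.85 xax [ 0.001  0.001 -1.   ] F [-1.1  0.4  0.4] w 0.0941 q6 0.5
[261. 119.] n 3732 ctr [606.4 163.7] size [54.9 56.1] ang%90 65.2 {'blue': 2186, 'red': 0, 'brown': 0, 'green': 0} 
topz n 1495 pct 50/80/95 [0.151  0.1542 0.1549 0.1554]
```

View pics/w11.png

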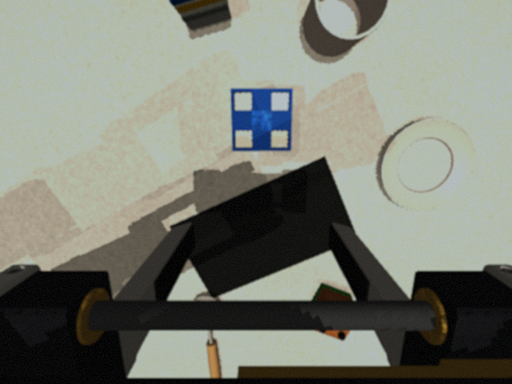

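Tower A is base plus two tubs, with its top at 154 mm (seated). Tower B is base plus one tub, at 104 mm (seated). Next is caddy_u. I'll grip it low at the back and pivot it over its front edge.

```bash
python3 - <<'E'
from h import *
plan(.600,-.245,.2415,-24.85);plan(.59,-.2,.2415,42,None,None); 
import numpy as np
# after turning to 42 at the current xy
plan(.61,-.255,.2415,42,None,42)
s=np.load("pics/w5.npz")
E
```

```text
shift x -0.0009 y 0.6652 z 1.1912 | turn 0.0001 (0.1deg, min rows 0.0)  from [0.5739 0.0951 0.2413] head -24.8
shift x -0.0009 y 0.5534 z 1.0446 | turn -0.1856 (-66.8deg, min rows 7.8)  from [0.5739 0.0951 0.2413] head -24.8
shift x -0.0009 y -0.8298 z 1.1372 | turn 0.0000 (0.0deg, min rows 0.0)  from [0.5739 0.0951 0.2413] head 42.0
```

{"name": "drive_tool", "arguments": {
  "commands": [
    [[0,0.0687,0.105,0],[0,0.0687,0.105,0],[0,0.0687,0.105,0],[0,0.0687,0.105,0],[0,0.0687,0.105,0],[0,0.0687,0.105,0],[0,0.0687,0.105,0],[0,0.0687,0.105,0],[0,0.0687,0.105,0],[0,0.0687,0.105,0],[0,0,0,-0.0232],[0,0,0,-0.0232],[0,0,0,-0.0232],[0,0,0,-0.0232],[0,0,0,-0.0232],[0,0,0,-0.0232],[0,0,0,-0.0232],[0,0,0,-0.0232],[0,0,0,0],[0,0,0,0]]
  ]
}}

```text
time: 30.4
tool_pos: [0.6201, -0.215, 0.2408]
ee_rot: [2.836, 1.57, 1.997]
wrist_force: [0.2, 0.2, -0.4]
width: 0.0941
```

```bash
python3 - <<'E'
from h import *
st(); s=snap("wrist","w12"); rects(s); topz(s,.584,-.1656); plan(.5935,-.176,.004,42)
snap("scene","s12")
E
```

```text
t 30.4 pos [ 0.6201 -0.215   0.2408] yaxis deg 41.9 xax [-0.  0. -1.] F [ 0.2  0.2 -0.4] w 0.0941 q6 -1.15
[266. 130.] n 1892 ctr [ 584.1 -165. ] size [56.1 54.1] ang%90 41.9 {'blue': 0, 'red': 0, 'brown': 1408, 'green': 0} 
[ 92. 166.] n 2060 ctr [ 444.4 -353.9] size [63. 57.] ang%90 8.4 {'blue': 0, 'red': 0, 'brown': 1298, 'green': 379} 
[ 47. 230.] n 474 ctr [ 444.  -479.9] size [29.  68.9] ang%90 65.8 {'blue': 0, 'red': 0, 'brown': 0, 'green': 0} 
[ 17. 246.] n 634 ctr [ 427.1 -519. ] size [26.7 62.4] ang%90 67.1 {'blue': 0, 'red': 0, 'brown': 0, 'green': 0} 
topz n 783 pct 50/80/95 [0.0535 0.0545 0.0552 0.056 ]
shift x 0.9476 y 0.0259 z -0.1873 | turn -0.0002 (-0.1deg, min rows 0.0)  from [ 0.6199 -0.2152  0.2409] head 41.9
```

View pics/w12.png

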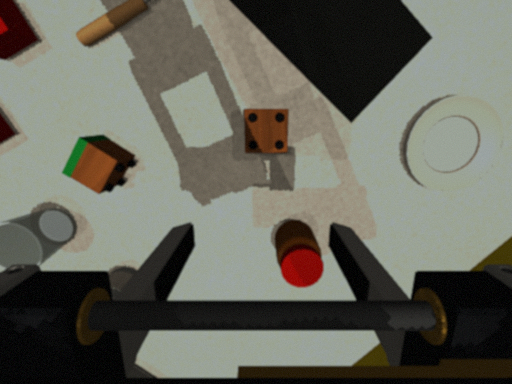

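View pics/s12.png

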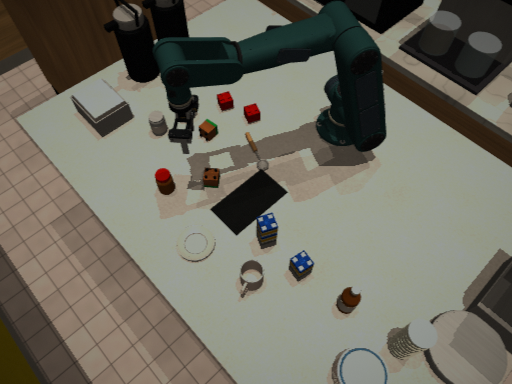

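{"name": "drive_tool", "arguments": {
  "commands": [
    [[0,0.012,-0.0935,0],[0,0.012,-0.0935,0],[0.1,0,0,0],[0.1,0,0,0],[0.1,0,0,0],[0.1,0,0,0],[0.1,0,0,0],[0.1,0,0,0],[0.1,0,0,0],[0.1,0,0,0],[0.08,0,0,0],[0.04,0,0,0],[0.02,0,0,0],[0,0,0,0],[0,0,0,0],[0,0,0,0]]
  ]
}}

```text
time: 32.1
tool_pos: [0.5937, -0.1773, 0.0078]
ee_rot: [0.474, 1.568, -0.363]
wrist_force: [0.1, -0.2, 0.5]
width: 0.0939
```

{"name": "drive_tool", "arguments": {
  "commands": [
    [[0,0,0,0],[0,0,0,0],[0,0,0,0],[0,0,0,0],[0,0,0,0],[0,0,0,0]]
  ],
  "grip": 0.58
}}

```text
time: 32.7
tool_pos: [0.5929, -0.1768, 0.0063]
ee_rot: [1.238, 1.57, 0.4]
wrist_force: [0.4, 1.1, 0.9]
width: 0.0559
```

```bash
python3 - <<'E'
from h import *
st()
import numpy as np
p,h=42,23.
P=np.array([-p,h]);prev=P
for a in range(10,91,10):
    r=np.radians(a); c,s_=np.cos(r),np.sin(r)
    Q=np.array([c*P[0]+s_*P[1], -s_*P[0]+c*P[1]]); d=(Q-prev)/250; print(a,Q.round(1),"row x %.4f z %.4f"%(-d[1],-d[0])); prev=Q
E
```

```text
t 32.7 pos [ 0.5929 -0.1768  0.0063] yaxis deg 42.01 xax [ 0.001  0.    -1.   ] F [0.4 1.1 0.9] w 0.0559 q6 -1.11
10 [-37.4  29.9] row x -0.0278 z -0.0185
20 [-31.6  36. ] row x -0.0241 z -0.0231
30 [-24.9  40.9] row x -0.0198 z -0.0269
40 [-17.4  44.6] row x -0.0148 z -0.0299
50 [-9.4 47. ] row x -0.0094 z -0.0320
60 [-1.1 47.9] row x -0.0037 z -0.0332
70 [ 7.2 47.3] row x 0.0022 z -0.0333
80 [15.4 45.4] row x 0.0079 z -0.0324
90 [23. 42.] row x 0.0134 z -0.0306
```

{"name": "drive_tool", "arguments": {
  "commands": [
    [[-0.0139,0,-0.0095,0],[-0.0139,0,-0.0095,0],[-0.012,0,-0.0115,0],[-0.012,0,-0.0115,0],[0,0,0,0]]
  ]
}}

```text
time: 33.2
tool_pos: [0.5857, -0.1689, 0.0198]
ee_rot: [0.602, 1.57, -0.235]
wrist_force: [-0.2, -0.3, -2.2]
width: 0.0561
```

```bash
python3 - <<'E'
from h import *
st(); snap("wrist","w13"); snap("side","d13"); im=cv2.imread("pics/d13.png")[150:290,220:400]; cv2.imwrite("pics/d13c.png",cv2.resize(im,None,fx=4,fy=4))
E
```

```text
t 33.2 pos [ 0.5857 -0.1689  0.0198] yaxis deg 42.03 xax [ 0.001 -0.    -1.   ] F [-0.2 -0.3 -2.2] w 0.0561 q6 -1.11
```

View pics/w13.png

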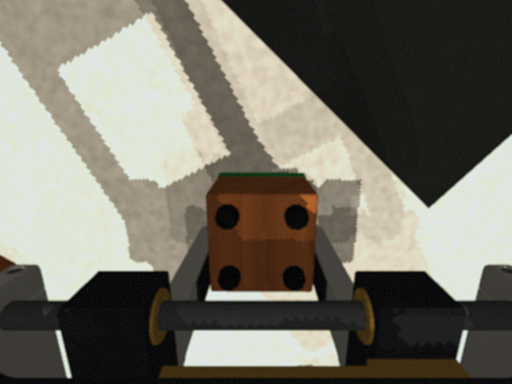

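View pics/d13c.png

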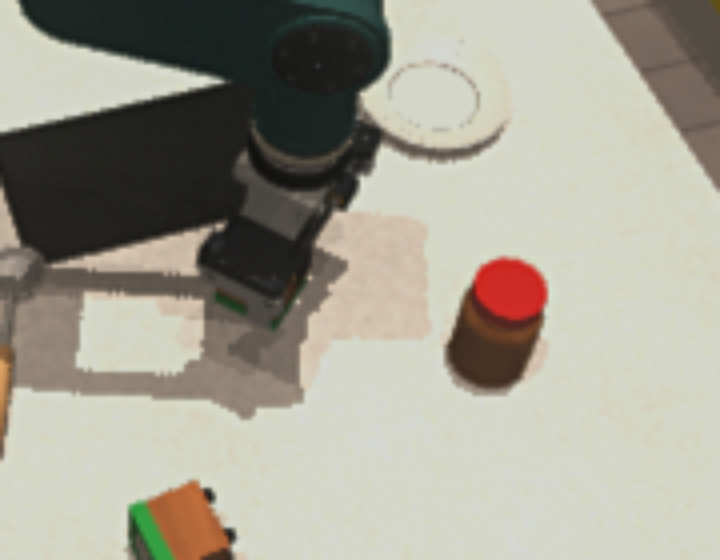

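{"name": "drive_tool", "arguments": {
  "commands": [
    [[0.02,0,0,0],[0,0,0,0],[0,0,0,0]]
  ],
  "grip": 0.593
}}

```text
time: 33.6
tool_pos: [0.5853, -0.169, 0.0135]
ee_rot: [-2.675, 1.57, 2.77]
wrist_force: [-1.0, -0.2, -2.8]
width: 0.0562
```

```bash
cat >> h.py <<'E'
def tilt(s):
    "pitch of the held caddy from top-face depth fit (wrist), in tool z/x plane"
    from scipy.spatial.transform import Rotation as R
    o=robot.get_obs(); m=R.from_euler('xyz',o['ee_rot']).as_matrix(); W=world(s); M=masks(np.asarray(s["pixels"]))
    q=W[(M['brown']|M['green'])]; q=(q-o['tool_pos'])@m; q=q[(np.abs(q[:,1])<.02)&(np.abs(q[:,2])<.09)&(q[:,0]>-.09)]
    return q # x down, z
E
python3 - <<'E'
from h import *
st(); s=snap("wrist","w14"); q=tilt(s)
b=np.round(q[:,2]*200).astype(int)
for k in np.unique(b): print(k*5, (-1000*np.percentile(q[b==k,0],[10,50,90])).round(1), (b==k).sum())
E
```

```text
t 33.6 pos [ 0.5853 -0.169   0.0135] yaxis deg 42.01 xax [-0.001  0.    -1.   ] F [-1.  -0.2 -2.8] w 0.0562 q6 -1.11
-45 [46.9 36.6 14.3] 635
-40 [48.6 47.8 47. ] 795
-35 [48.6 47.9 47.1] 472
-30 [48.6 47.8 47.1] 432
-25 [48.5 47.8 47.2] 563
-20 [48.5 47.9 47.1] 696
-15 [48.6 47.8 47.1] 691
-10 [48.6 47.9 47.1] 652
-5 [48.5 47.8 47.2] 578
0 [48.5 47.9 47.2] 351
5 [48.6 47.8 47.1] 338
10 [48.6 47.8 47.1] 304
```

{"name": "drive_tool", "arguments": {
  "commands": [
    [[0,0,0,0],[0,0,0,0]]
  ],
  "grip": 0.597
}}

```text
time: 33.85
tool_pos: [0.586, -0.1694, 0.0149]
ee_rot: [0.281, 1.57, -0.556]
wrist_force: [-0.4, -0.3, 0.2]
width: 0.0555
```

```bash
cat >> h.py <<'E'
def tl(tag):
    st(); s=snap("wrist",tag); q=tilt(s); b=np.round(q[:,2]*100).astype(int)
    print([(k*10,round(-1000*np.median(q[b==k,0]),1)) for k in np.unique(b)])
E
python3 -c "
from h import *
tl('w15')"
```

```text
t 33.85 pos [ 0.586  -0.1694  0.0149] yaxis deg 42.01 xax [ 0.001 -0.001 -1.   ] F [-0.4 -0.3  0.2] w 0.0555 q6 -1.11
[(np.int64(-40), np.float64(39.1)), (np.int64(-30), np.float64(39.5)), (np.int64(-20), np.float64(39.5)), (np.int64(-10), np.float64(39.5)), (np.int64(0), np.float64(39.5)), (np.int64(10), np.float64(39.4))]
```

{"name": "drive_tool", "arguments": {
  "commands": [
    [[0,0,0,0],[0,0,0,0],[0,0,0,0],[0.02,0,0.025,0],[0.018,0,0.025,0],[0,0,0,0],[0,0,0,0]]
  ],
  "grip": 0.8
}}

```text
time: 34.6
tool_pos: [0.5938, -0.1786, 0.0041]
ee_rot: [-2.779, 1.57, 2.666]
wrist_force: [0.9, -0.8, 0.2]
width: 0.0751
```

```bash
python3 -c "
from h import *
tl('w16'); rects(np.load('pics/w16.npz'))"
```

```text
t 34.6 pos [ 0.5938 -0.1786  0.0041] yaxis deg 41.99 xax [-0.001  0.    -1.   ] F [ 0.9 -0.8  0.2] w 0.0751 q6 -1.12
[(np.int64(-60), np.float64(47.8)), (np.int64(-50), np.float64(49.9)), (np.int64(-40), np.float64(50.0)), (np.int64(-30), np.float64(50.0)), (np.int64(-20), np.float64(50.0)), (np.int64(-10), np.float64(49.9)), (np.int64(0), np.float64(50.0))]
[262. 220.] n 11927 ctr [ 576.4 -158.3] size [56.4 56.8] ang%90 42.1 {'blue': 0, 'red': 0, 'brown': 8717, 'green': 0} 
[182. 266.] n 790 ctr [ 562.6 -202.6] size [ 9.9 21.5] ang%90 76.0 {'blue': 0, 'red': 0, 'brown': 0, 'green': 0} 
[342. 266.] n 795 ctr [ 621.9 -149.3] size [ 9.8 21.4] ang%90 6.8 {'blue': 0, 'red': 0, 'brown': 0, 'green': 0}
```

{"name": "drive_tool", "arguments": {
  "commands": [
    [[0,0,-0.011,0],[0,0,0,0],[0,0,0,0],[0,0,0,0],[0,0,0,0],[0,0,0,0]]
  ],
  "grip": 0.593
}}

```text
time: 35.25
tool_pos: [0.5922, -0.1763, 0.0049]
ee_rot: [1.218, 1.571, 0.381]
wrist_force: [-0.9, 0.1, 1.8]
width: 0.0561
```

{"name": "drive_tool", "arguments": {
  "commands": [
    [[-0.0127,0,-0.0077,0],[-0.0127,0,-0.0077,0],[-0.0127,0,-0.0077,0],[-0.0127,0,-0.0077,0],[0,0,0,0]]
  ]
}}

```text
time: 35.75
tool_pos: [0.5872, -0.1706, 0.0181]
ee_rot: [0.511, 1.57, -0.326]
wrist_force: [0.2, -0.4, -2.6]
width: 0.056
```

```bash
python3 -c "
from h import *
tl('w17')"
```

```text
t 35.75 pos [ 0.5872 -0.1706  0.0181] yaxis deg 42.02 xax [ 0.001 -0.    -1.   ] F [ 0.2 -0.4 -2.6] w 0.056 q6 -1.11
[(np.int64(-50), np.float64(49.5)), (np.int64(-40), np.float64(49.6)), (np.int64(-30), np.float64(49.7)), (np.int64(-20), np.float64(49.6)), (np.int64(-10), np.float64(49.6)), (np.int64(0), np.float64(49.6))]
```

{"name": "drive_tool", "arguments": {
  "commands": [
    [[0,0,0,0]]
  ],
  "grip": 0.595
}}

```text
time: 35.9
tool_pos: [0.587, -0.1707, 0.0174]
ee_rot: [0.372, 1.571, -0.465]
wrist_force: [-0.5, -0.1, -2.4]
width: 0.0561
```

```bash
python3 -c "
from h import *
tl('w18')"
```

```text
t 35.9 pos [ 0.587  -0.1707  0.0174] yaxis deg 42.01 xax [ 0. -0. -1.] F [-0.5 -0.1 -2.4] w 0.0561 q6 -1.11
[(np.int64(-50), np.float64(49.3)), (np.int64(-40), np.float64(49.6)), (np.int64(-30), np.float64(49.5)), (np.int64(-20), np.float64(49.5)), (np.int64(-10), np.float64(49.5)), (np.int64(0), np.float64(49.5))]
```

{"name": "drive_tool", "arguments": {
  "commands": [
    [[0,0,0,0],[0,0,0,0]]
  ],
  "grip": 0.5955
}}

```text
time: 36.15
tool_pos: [0.5871, -0.1708, 0.0176]
ee_rot: [0.329, 1.57, -0.509]
wrist_force: [-0.4, -1.1, -1.7]
width: 0.0558
```

```bash
python3 -c "
from h import *
tl('w19')"
```

```text
t 36.15 pos [ 0.5871 -0.1708  0.0176] yaxis deg 42.01 xax [ 0. -0. -1.] F [-0.4 -1.1 -1.7] w 0.0558 q6 -1.11
[(np.int64(-50), np.float64(36.7)), (np.int64(-40), np.float64(37.9)), (np.int64(-30), np.float64(38.7)), (np.int64(-20), np.float64(39.8)), (np.int64(-10), np.float64(40.7)), (np.int64(0), np.float64(41.6))]
```

{"name": "drive_tool", "arguments": {
  "commands": [
    [[0,0,0,0],[0,0,0,0]]
  ],
  "grip": 0.596
}}

```text
time: 36.4
tool_pos: [0.5873, -0.1709, 0.0178]
ee_rot: [0.274, 1.57, -0.564]
wrist_force: [-0.6, -0.6, -0.7]
width: 0.0562
```

```bash
python3 -c "
from h import *
tl('w20')"
```

```text
t 36.4 pos [ 0.5873 -0.1709  0.0178] yaxis deg 42.01 xax [ 0.001 -0.    -1.   ] F [-0.6 -0.6 -0.7] w 0.0562 q6 -1.11
[(np.int64(-50), np.float64(36.1)), (np.int64(-40), np.float64(36.5)), (np.int64(-30), np.float64(36.5)), (np.int64(-20), np.float64(36.6)), (np.int64(-10), np.float64(36.5)), (np.int64(0), np.float64(36.5)), (np.int64(10), np.float64(36.4))]
```

{"name": "drive_tool", "arguments": {
  "commands": [
    [[0,0,0,0],[0,0,0,0],[-0.08,0,0,0],[-0.1,0,0,0],[-0.1,0,0.06,0],[0,0,0.08,0],[0,0,0.06,0],[0,0,0,0],[0,0,0,0]]
  ],
  "grip": 0.8
}}

```text
time: 37.35
tool_pos: [0.6201, -0.2075, 0.0869]
ee_rot: [-3.031, 1.57, 2.415]
wrist_force: [0.4, -0.4, 0.9]
width: 0.0752
```

```bash
python3 -c "
from h import *
tl('w21'); rects(np.load('pics/w21.npz'))"
```

```text
t 37.35 pos [ 0.6201 -0.2075  0.0869] yaxis deg 42.0 xax [-0.001  0.001 -1.   ] F [ 0.4 -0.4  0.9] w 0.0752 q6 -1.14
[(np.int64(-90), np.float64(-32.7)), (np.int64(-80), np.float64(-32.6)), (np.int64(-70), np.float64(-32.7)), (np.int64(-60), np.float64(-32.7)), (np.int64(-50), np.float64(-32.6)), (np.int64(-40), np.float64(-32.7))]
[262. 129.] n 5734 ctr [ 574.7 -156.2] size [56.1 55.8] ang%90 42.0 {'blue': 0, 'red': 0, 'brown': 3260, 'green': 0} 
[ 10. 210.] n 1171 ctr [ 467.6 -346.7] size [25.8 59.6] ang%90 28.2 {'blue': 0, 'red': 0, 'brown': 336, 'green': 0} EDGE
```

```bash
python3 -c "
from h import *
plan(.6014,-.1859,.02,42)"
```

```text
shift x 0.2676 y 0.0019 z -0.1128 | turn 0.0001 (0.0deg, min rows 0.0)  from [ 0.6199 -0.2072  0.0869] head 42.0
```

{"name": "drive_tool", "arguments": {
  "commands": [
    [[0,0.002,-0.033,0],[0,0,-0.032,0],[0,0,-0.032,0],[0.09,0,0,0],[0.09,0,0,0],[0.088,0,0,0],[0,0,0,0],[0,0,0,0]]
  ],
  "grip": 0.3
}}

```text
time: 38.2
tool_pos: [0.6042, -0.1889, 0.0205]
ee_rot: [-2.808, 1.57, 2.638]
wrist_force: [0.8, 1.1, 0.2]
width: 0.0281
```

{"name": "drive_tool", "arguments": {
  "commands": [
    [[0,0,-0.01,0],[0,0,-0.01,0],[-0.02,0,-0.012,0],[-0.02,0,-0.012,0],[-0.02,0,-0.012,0],[-0.02,0,-0.012,0],[0,0,0,0]]
  ]
}}

```text
time: 38.9
tool_pos: [0.5938, -0.1769, 0.0419]
ee_rot: [0.445, 1.568, -0.393]
wrist_force: [1.0, -0.4, 0.1]
width: 0.028
```

```bash
python3 -c "
from h import *
tl('w22'); snap('side','d22'); im=cv2.imread('pics/d22.png')[150:290,220:400]; cv2.imwrite('pics/d22c.png',cv2.resize(im,None,fx=4,fy=4))"
```

```text
t 38.9 pos [ 0.5938 -0.1769  0.0419] yaxis deg 42.02 xax [ 0.002 -0.001 -1.   ] F [ 1.  -0.4  0.1] w 0.028 q6 -1.11
[(np.int64(-70), np.float64(11.9)), (np.int64(-60), np.float64(13.5)), (np.int64(-50), np.float64(16.0)), (np.int64(-40), np.float64(18.3)), (np.int64(-30), np.float64(20.3)), (np.int64(-20), np.float64(23.0)), (np.int64(-10), np.float64(22.5))]
```

View pics/w22.png

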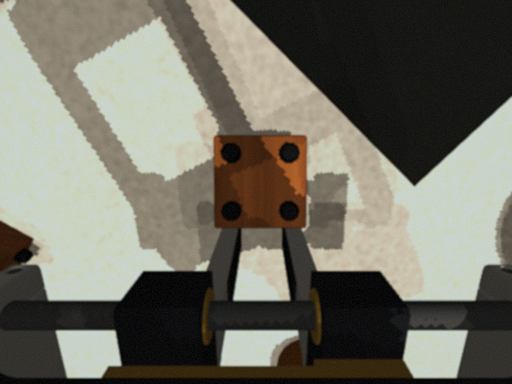

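View pics/d22c.png

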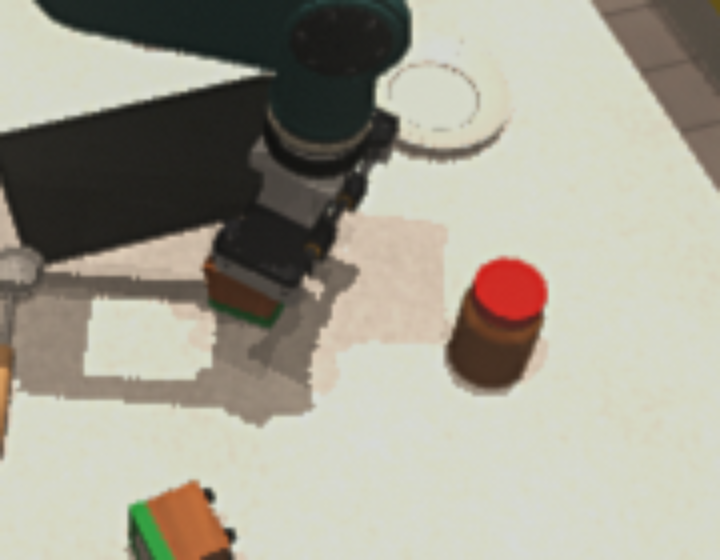

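{"name": "drive_tool", "arguments": {
  "commands": [
    [[-0.016,0,-0.016,0],[-0.014,0,-0.016,0],[-0.012,0,-0.016,0],[-0.01,0,-0.016,0],[-0.008,0,-0.016,0],[-0.006,0,-0.016,0],[0,0,0,0]]
  ]
}}

```text
time: 39.7
tool_pos: [0.5772, -0.1588, 0.0578]
ee_rot: [0.431, 1.57, -0.406]
wrist_force: [1.8, -2.1, 3.3]
width: 0.0279
```

```bash
python3 -c "
from h import *
tl('w23')"
```

```text
t 39.7 pos [ 0.5772 -0.1588  0.0578] yaxis deg 42.03 xax [ 0.001 -0.    -1.   ] F [ 1.8 -2.1  3.3] w 0.0279 q6 -1.1
[(np.int64(-70), np.float64(-14.1)), (np.int64(-60), np.float64(-9.2)), (np.int64(-50), np.float64(-1.0)), (np.int64(-40), np.float64(6.4)), (np.int64(-30), np.float64(16.0)), (np.int64(-20), np.float64(17.4)), (np.int64(-10), np.float64(5.0)), (np.int64(0), np.float64(-7.0)), (np.int64(10), np.float64(-20.1))]
```

{"name": "drive_tool", "arguments": {
  "commands": [
    [[-0.004,0,-0.014,0],[0,0,-0.014,0],[0,0,-0.014,0],[0,0,-0.014,0],[0,0,0,0],[0,0,0,0]]
  ]
}}

```text
time: 40.35
tool_pos: [0.5695, -0.1498, 0.061]
ee_rot: [0.308, 1.565, -0.53]
wrist_force: [-0.2, -2.4, 11.5]
width: 0.0281
```

```bash
python3 -c "
from h import *
tl('w24')"
```

```text
t 40.35 pos [ 0.5695 -0.1498  0.061 ] yaxis deg 42.0 xax [ 0.005 -0.003 -1.   ] F [-0.2 -2.4 11.5] w 0.0281 q6 -1.09
[(np.int64(-60), np.float64(-21.0)), (np.int64(-50), np.float64(-9.9)), (np.int64(-40), np.float64(0.2)), (np.int64(-30), np.float64(13.7)), (np.int64(-20), np.float64(11.2)), (np.int64(-10), np.float64(3.3)), (np.int64(0), np.float64(-5.2)), (np.int64(10), np.float64(-14.5))]
```

View pics/w24.png

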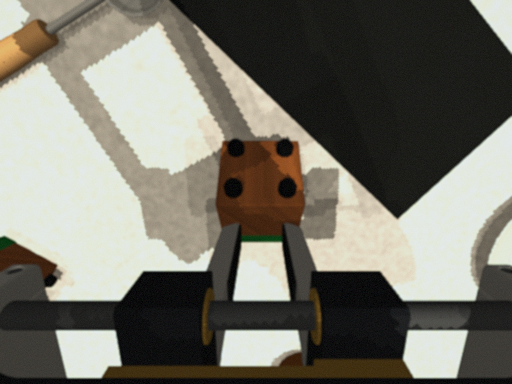

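{"name": "drive_tool", "arguments": {
  "commands": [
    [[-0.012,0,0,0],[-0.012,0,-0.004,0],[-0.008,0,-0.01,0],[0,0,-0.014,0],[0,0,-0.014,0],[0,0,0,0]]
  ]
}}

```text
time: 41.0
tool_pos: [0.56, -0.1401, 0.0652]
ee_rot: [-2.773, 1.569, 2.673]
wrist_force: [-0.5, 0.4, 0.8]
width: 0.0279
```

```bash
python3 -c "
from h import *
tl('w25')"
```

```text
t 41.0 pos [ 0.56   -0.1401  0.0652] yaxis deg 42.04 xax [-0.002  0.001 -1.   ] F [-0.5  0.4  0.8] w 0.0279 q6 -1.08
[(np.int64(-60), np.float64(-9.3)), (np.int64(-50), np.float64(-9.1)), (np.int64(-40), np.float64(-9.1)), (np.int64(-30), np.float64(-9.1)), (np.int64(-20), np.float64(-8.9)), (np.int64(-10), np.float64(-8.9))]
```

View pics/w25.png

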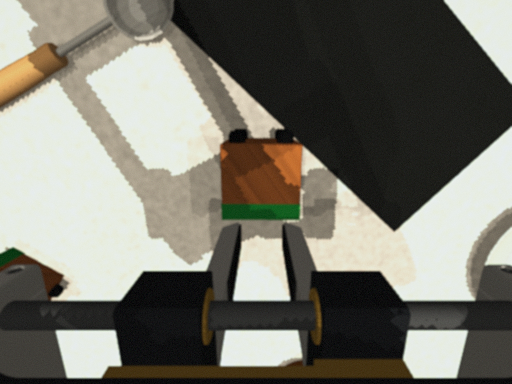

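The first tip of caddy_u worked: it now lies on its side, with feet ahead at (260,135) and the green lid behind at (260,212). I'll do the second tip the same way.

```bash
python3 -c "
from h import *
s=np.load('pics/w25.npz'); rects(s,.04,.062); rects(s,.0515,.062); q=tilt(s); print(np.percentile(q[:,2],[.5,1,2,5,95,98,99,99.5])*1000)"
```

```text
[261. 178.] n 6576 ctr [ 534.1 -111.2] size [56.5 62.3] ang%90 41.5 {'blue': 0, 'red': 0, 'brown': 4773, 'green': 1169} 
[261. 181.] n 6094 ctr [ 536.4 -113.8] size [56.5 55.5] ang%90 41.5 {'blue': 0, 'red': 0, 'brown': 4694, 'green': 1169} 
[-62.17857964 -62.13642353 -62.05561696 -61.23102033 -11.74085975
 -10.09125957  -9.40545109  -9.10522236]
```

{"name": "drive_tool", "arguments": {
  "commands": [
    [[0,0,0.03,0],[0.07,0,0,0],[0.07,0,0,0],[0,0,0,0],[0,0,-0.012,0],[0,0,-0.012,0],[-0.032,0,-0.021,0],[-0.032,0,-0.021,0],[-0.026,0,-0.024,0],[-0.026,0,-0.024,0],[-0.008,0,-0.0128,0],[-0.008,0,-0.0128,0],[0,0,0,0]]
  ]
}}

```text
time: 42.35
tool_pos: [0.5427, -0.1202, 0.0646]
ee_rot: [0.558, 1.569, -0.279]
wrist_force: [1.6, -1.0, 1.9]
width: 0.028
```

```bash
python3 -c "
from h import *
tl('w26')"
```

```text
t 42.35 pos [ 0.5427 -0.1202  0.0646] yaxis deg 42.03 xax [ 0.001 -0.    -1.   ] F [ 1.6 -1.   1.9] w 0.028 q6 -1.05
[(np.int64(-60), np.float64(-12.8)), (np.int64(-50), np.float64(-8.3)), (np.int64(-40), np.float64(-3.1)), (np.int64(-30), np.float64(2.1)), (np.int64(-20), np.float64(7.7)), (np.int64(-10), np.float64(9.8))]
```

View pics/w26.png

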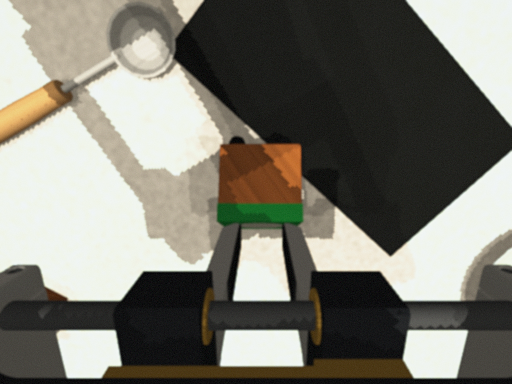

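{"name": "drive_tool", "arguments": {
  "commands": [
    [[-0.008,0,-0.0128,0],[-0.008,0,-0.0128,0],[-0.006,0,-0.016,0],[-0.006,0,-0.016,0],[-0.004,0,-0.016,0],[-0.004,0,-0.014,0],[-0.004,0,-0.014,0],[0,0,-0.014,0],[0,0,0,0]]
  ]
}}

```text
time: 43.3
tool_pos: [0.5229, -0.0986, 0.0741]
ee_rot: [0.99, 1.571, 0.153]
wrist_force: [0.1, 0.0, 0.8]
width: 0.0284
```

```bash
python3 -c "
from h import *
tl('w27')"
```

```text
t 43.3 pos [ 0.5229 -0.0986  0.0741] yaxis deg 42.03 xax [ 0.  0. -1.] F [0.1 0.  0.8] w 0.0284 q6 -1.03
[(np.int64(-50), np.float64(-33.2)), (np.int64(-40), np.float64(-24.7)), (np.int64(-30), np.float64(-12.7)), (np.int64(-20), np.float64(-0.1)), (np.int64(-10), np.float64(2.6)), (np.int64(0), np.float64(-3.8)), (np.int64(10), np.float64(-19.4)), (np.int64(20), np.float64(-25.6)), (np.int64(30), np.float64(-28.6))]
```

View pics/w27.png

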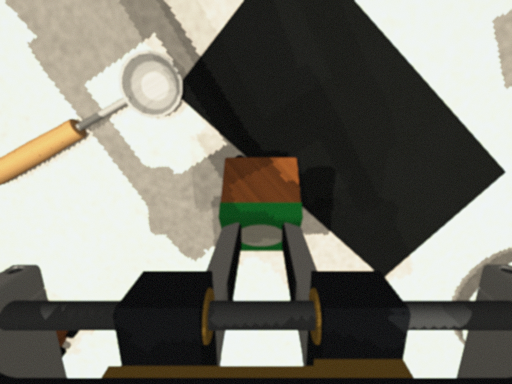

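{"name": "drive_tool", "arguments": {
  "commands": [
    [[-0.004,0,-0.014,0],[0,0,-0.014,0],[0,0,-0.014,0],[0,0,-0.014,0],[0,0,-0.014,0],[0,0,-0.01,0],[0,0,0,0],[0,0,0,0]]
  ]
}}

```text
time: 44.15
tool_pos: [0.5098, -0.0841, 0.075]
ee_rot: [0.393, 1.57, -0.445]
wrist_force: [-0.4, -0.5, -0.0]
width: 0.028
```

```bash
python3 -c "
from h import *
tl('w28')"
```

```text
t 44.15 pos [ 0.5098 -0.0841  0.075 ] yaxis deg 42.02 xax [ 0. -0. -1.] F [-0.4 -0.5 -0. ] w 0.028 q6 -1.01
[(np.int64(-50), np.float64(-15.6)), (np.int64(-40), np.float64(-12.4)), (np.int64(-30), np.float64(-12.3)), (np.int64(-20), np.float64(-12.0)), (np.int64(-10), np.float64(-11.8)), (np.int64(0), np.float64(-11.5)), (np.int64(10), np.float64(-11.4))]
```

View pics/w28.png

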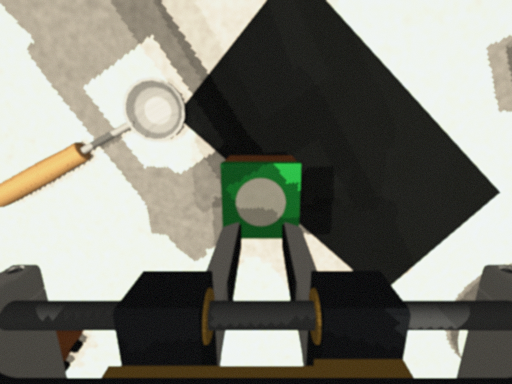

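caddy_u is now lid up, with the white disc at (260,200) and its top at about 62 mm. I'll back off, measure and grasp it.

{"name": "drive_tool", "arguments": {
  "commands": [
    [[-0.1,0,0,0],[-0.1,0,0.05,0],[-0.1,0,0.05,0],[-0.1,0,0.06,0],[0,0,0,0],[0,0,0,0]]
  ],
  "grip": 1
}}

```text
time: 44.8
tool_pos: [0.5364, -0.1138, 0.1745]
ee_rot: [2.652, 1.57, 1.814]
wrist_force: [0.1, -0.5, -0.5]
width: 0.0729
```

```bash
python3 -c "
from h import *
st(); s=snap('wrist','w29'); rects(s,.045,.07); held(s,.056,.07,.49,-.065,.06,'green')"
```

```text
t 44.8 pos [ 0.5364 -0.1138  0.1745] yaxis deg 41.99 xax [-0.  0. -1.] F [ 0.1 -0.5 -0.5] w 0.0729 q6 -1.05
[483.  40.] n 1308 ctr [595.9 141. ] size [ 8.5 56.4] ang%90 66.0 {'blue': 0, 'red': 0, 'brown': 0, 'green': 0} 
[261. 137.] n 3051 ctr [497.9 -71. ] size [56.4 56. ] ang%90 42.0 {'blue': 0, 'red': 0, 'brown': 0, 'green': 1876} 
[ 67. 268.] n 870 ctr [ 424.9 -345.2] size [71.6 40.2] ang%90 60.4 {'blue': 0, 'red': 0, 'brown': 265, 'green': 363} 
[295. 350.] n 704 ctr [ 718.9 -249.2] size [62.6 27.8] ang%90 49.7 {'blue': 0, 'red': 0, 'brown': 323, 'green': 0} 
held [497.5 -70.5] [56.4 54.8] 41.9 z 0.0625
```

```bash
python3 -c "
from h import *
plan(.4977,-.0708,.024,42)"
```

```text
shift x 0.5974 y 0.0012 z -0.2279 | turn 0.0000 (0.0deg, min rows 0.0)  from [ 0.5356 -0.1133  0.1733] head 42.0
```

{"name": "drive_tool", "arguments": {
  "commands": [
    [[0,0.001,-0.076,0],[0,0,-0.076,0],[0,0,-0.076,0],[0,0,0,0],[0.08,0,0,0],[0.1,0,0,0],[0.1,0,0,0],[0.1,0,0,0],[0.1,0,0,0],[0.08,0,0,0],[0.037,0,0,0],[0,0,0,0],[0,0,0,0]]
  ]
}}

```text
time: 46.15
tool_pos: [0.4989, -0.0715, 0.026]
ee_rot: [0.504, 1.57, -0.334]
wrist_force: [0.1, -0.4, 0.2]
width: 0.0943
```

{"name": "drive_tool", "arguments": {
  "commands": [
    [[0,0,0,0],[0,0,0,0],[0,0,0,0],[0,0,0,0],[0,0,0,0],[0,0,0,0],[0,0,0,0]]
  ],
  "grip": 0
}}

```text
time: 46.85
tool_pos: [0.4985, -0.0715, 0.0259]
ee_rot: [-0.874, 1.57, -1.712]
wrist_force: [-1.4, -1.3, 2.0]
width: 0.0557
```

```bash
python3 -c "
from h import *
st(); plan(.6035,.3277,.19,79.6)"
```

```text
t 46.85 pos [ 0.4985 -0.0715  0.0259] yaxis deg 42.01 xax [-0.    -0.001 -1.   ] F [-1.4 -1.3  2. ] w 0.0557 q6 -0.99
shift x -0.6564 y 1.3810 z -0.9053 | turn -0.1044 (-37.6deg, min rows 4.4)  from [ 0.4985 -0.0715  0.0259] head 42.0
```

{"name": "drive_tool", "arguments": {
  "commands": [
    [[-0.08,0,0,0],[-0.1,0,0,0],[-0.1,0,0,0],[-0.1,0,0,0],[-0.1,0,0,0],[-0.1,0,0,0],[-0.1,0,0,0],[-0.1,0,0,0],[0,0.06,-0.04,0],[0,0.11,-0.072,0],[0,0.11,-0.072,0],[0,0.11,-0.072,0],[0,0.11,-0.072,0],[0,0.11,-0.072,0],[0,0.11,-0.072,0],[0,0.11,-0.072,0],[0,0.11,-0.072,0],[0,0.11,-0.072,0],[0,0.11,-0.072,0],[0,0.11,-0.072,0]]
  ]
}}

```text
time: 48.85
tool_pos: [0.595, 0.2971, 0.2189]
ee_rot: [-2.045, 1.568, -2.882]
wrist_force: [0.5, -0.1, -2.3]
width: 0.0557
```

{"name": "drive_tool", "arguments": {
  "commands": [
    [[0,0.11,-0.073,0],[0,0,0,-0.0209],[0,0,0,-0.0209],[0,0,0,-0.0209],[0,0,0,-0.0209],[0,0,0,-0.0208],[0,0,0,0],[0,0,0,0],[0,0,0,0]]
  ]
}}

```text
time: 49.75
tool_pos: [0.6033, 0.3277, 0.22]
ee_rot: [-2.655, 1.57, -2.838]
wrist_force: [0.8, -0.2, -1.2]
width: 0.0561
```

```bash
python3 -c "
from h import *
st(); s=snap('wrist','w30'); held(s,.2,.27,.6035,.3277,.06,'green'); plan(.6035,.3277,.1315,79.6)"
```

```text
t 49.75 pos [0.6033 0.3277 0.22  ] yaxis deg 79.49 xax [-0.001 -0.    -1.   ] F [ 0.8 -0.2 -1.2] w 0.0561 q6 -0.97
held [602.1 328.1] [56.1 56.7] 79.2 z 0.2566
shift x 0.3549 y 0.0001 z 0.0006 | turn -0.0002 (-0.1deg, min rows 0.0)  from [0.6033 0.3277 0.2202] head 79.5
```

View pics/w30.png

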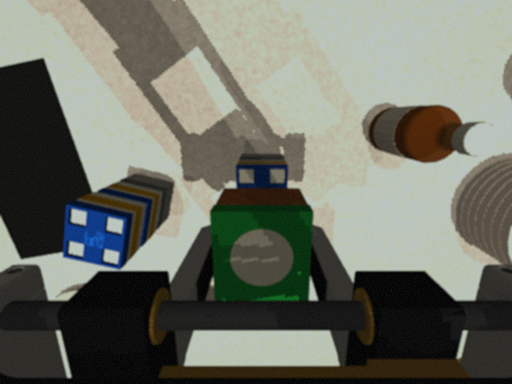

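{"name": "drive_tool", "arguments": {
  "commands": [
    [[0.06,0,0.003,0],[0.07,0,0,0],[0.07,0,0,0],[0.07,0,0,0],[0.05,0,0,0],[0.03,0,0,0],[0.005,0,0,0],[0,0,0,0],[0,0,0,0],[0,0,0,0]]
  ]
}}

```text
time: 50.8
tool_pos: [0.6048, 0.3278, 0.1332]
ee_rot: [0.571, 1.568, 0.39]
wrist_force: [-0.3, 0.8, -2.9]
width: 0.0556
```

```bash
python3 -c "
from h import *
st(); s=snap('wrist','w31'); held(s,.15,.18,.6035,.3277,.06,'green'); plan(.6035,.3277,.126,79.6)"
```

```text
t 50.8 pos [0.6048 0.3278 0.1332] yaxis deg 79.59 xax [ 0.002  0.001 -1.   ] F [-0.3  0.8 -2.9] w 0.0556 q6 -0.97
held [603.5 328.2] [56.3 56.8] 79.2 z 0.1698
shift x 0.0283 y -0.0011 z -0.0045 | turn -0.0000 (-0.0deg, min rows 0.0)  from [0.6047 0.3278 0.1331] head 79.6
```

{"name": "drive_tool", "arguments": {
  "commands": [
    [[0.012,0,0,0],[0.012,0,0,0],[0.006,0,0,0],[0,0,0,0],[0,0,0,0],[0,0,0,0]]
  ]
}}

```text
time: 51.45
tool_pos: [0.6044, 0.3277, 0.1259]
ee_rot: [0.516, 1.569, 0.334]
wrist_force: [-2.0, -0.3, 5.1]
width: 0.0559
```

{"name": "drive_tool", "arguments": {
  "commands": [
    [[0,0,0,0],[0,0,0,0],[0,0,0,0],[0,0,0,0],[0,0,0,0]]
  ],
  "grip": 1
}}

```text
time: 51.95
tool_pos: [0.6041, 0.3275, 0.124]
ee_rot: [-2.471, 1.57, -2.653]
wrist_force: [0.1, 0.8, 0.1]
width: 0.0917
```

{"name": "drive_tool", "arguments": {
  "commands": [
    [[-0.08,0,0,0],[-0.08,0,0,0],[-0.08,0,0,0],[-0.08,0,0,0],[-0.08,0,0,0],[-0.06,0,0,0],[0,0,0.1,0],[0,0,0.1,0],[0,0,0.08,0],[0,0,0,0],[0,0,0,0]]
  ]
}}

```text
time: 53.05
tool_pos: [0.6728, 0.3149, 0.2386]
ee_rot: [-2.856, 1.569, -3.038]
wrist_force: [-0.8, 0.5, -0.4]
width: 0.0941
```

```bash
python3 -c "
from h import *
st(); s=snap('wrist','w32'); rects(s,.15,.18);topz(s,.6035,.328); rects(s,.09,.12)"
```

```text
t 53.05 pos [0.6728 0.3149 0.2386] yaxis deg 79.58 xax [-0.001 -0.    -1.   ] F [-0.8  0.5 -0.4] w 0.0941 q6 -1.03
[475.  51.] n 1413 ctr [575.8 513.4] size [27.6 27.6] ang%90 10.7 {'blue': 0, 'red': 0, 'brown': 0, 'green': 0} 
[262. 125.] n 4100 ctr [603.1 328.4] size [56.5 55.7] ang%90 79.5 {'blue': 0, 'red': 0, 'brown': 0, 'green': 1554} 
[ 94. 160.] n 3438 ctr [606.6 164.1] size [57.6 57.1] ang%90 65.0 {'blue': 2372, 'red': 0, 'brown': 0, 'green': 0} 
topz n 1612 pct 50/80/95 [0.1618 0.1627 0.1633 0.1639]
[420.  67.] n 1708 ctr [576.5 508.9] size [59.2 50.8] ang%90 1.8 {'blue': 0, 'red': 0, 'brown': 832, 'green': 0} 
[136. 151.] n 743 ctr [606.7 165.2] size [56.7 56.6] ang%90 65.2 {'blue': 68, 'red': 0, 'brown': 0, 'green': 0}
```

View pics/w32.png

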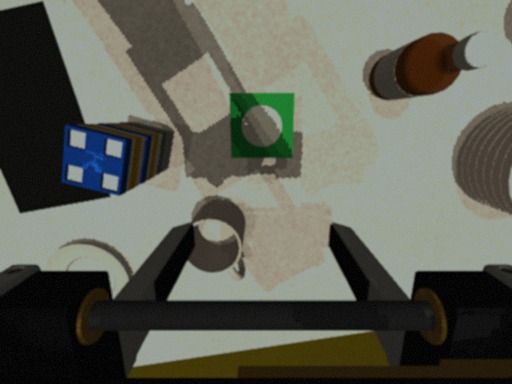

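{"name": "drive_tool", "arguments": {
  "commands": [
    [[0,-0.08,-0.02,0],[0,-0.14,-0.035,0],[0,-0.14,-0.035,0],[0,-0.14,-0.035,0],[0,-0.14,-0.035,0],[0,-0.14,-0.035,0],[0,-0.14,-0.035,0],[0,-0.14,-0.035,0],[0,-0.14,-0.035,0],[0,-0.14,-0.035,0],[0,-0.14,-0.035,0],[0,-0.14,-0.035,0],[0,-0.14,-0.035,0],[0,-0.14,-0.035,0],[0,-0.14,-0.035,0],[0,-0.14,-0.035,0],[0,-0.14,-0.035,0],[0,-0.14,-0.035,0],[0,-0.14,-0.035,0],[0,-0.14,-0.035,0]]
  ],
  "grip": 0.3
}}

```text
time: 55.1
tool_pos: [0.38, -0.3278, 0.2402]
ee_rot: [-0.403, 1.569, -0.583]
wrist_force: [0.6, 0.1, 0.8]
width: 0.0281
```

{"name": "drive_tool", "arguments": {
  "commands": [
    [[0,0,0,0.0225],[0,0,0,0.0225],[0,0,0,0.0225],[0,0,0,0.0225],[0,0,0,0.0225],[0,0,0,0.0225],[0,0,0,0.0225],[0,0,0,0.0225],[0,0,0,0.0225],[0,0,0,0.0225],[0,0,0,0.0225],[0,0,0,0.0225],[0,0,0,0.0225],[0,0,0,0.0225],[0,0,0,0.0225],[0,0,0,0.0225],[0,0,0,0.0225],[0,0,0,0.0225],[0,0,0,0.0225],[0,0,0,0.0225]]
  ]
}}

```text
time: 57.1
tool_pos: [0.3808, -0.3266, 0.24]
ee_rot: [2.451, 1.569, -0.562]
wrist_force: [0.2, 0.6, -0.8]
width: 0.0282
```

{"name": "drive_tool", "arguments": {
  "commands": [
    [[0,0,0,0],[0,0,0,0]]
  ]
}}

```text
time: 57.3
tool_pos: [0.3808, -0.3271, 0.2399]
ee_rot: [2.368, 1.57, -0.638]
wrist_force: [-0.6, -0.6, -0.2]
width: 0.0283
```

```bash
python3 -c "
from h import *
st(); s=snap('wrist','w33'); rects(s,.04,.066); rects(s,.052,.066)"
```

```text
t 57.3 pos [ 0.3808 -0.3271  0.2399] yaxis deg -82.19 xax [ 0.001 -0.001 -1.   ] F [-0.6 -0.6 -0.2] w 0.0283 q6 0.61
[420.  45.] n 705 ctr [ 568.6 -498.2] size [65.3 28.7] ang%90 30.9 {'blue': 0, 'red': 0, 'brown': 0, 'green': 0} 
[289. 135.] n 2014 ctr [ 443.5 -355.2] size [61.8 55.9] ang%90 7.7 {'blue': 0, 'red': 0, 'brown': 1401, 'green': 381} 
[414. 160.] n 722 ctr [ 432.7 -514.8] size [37.5 64.1] ang%90 83.1 {'blue': 0, 'red': 0, 'brown': 0, 'green': 0} 
[325. 249.] n 1140 ctr [ 283.1 -428.2] size [57.3 53.7] ang%90 68.9 {'blue': 0, 'red': 957, 'brown': 3, 'green': 0} 
[244. 265.] n 338 ctr [ 238.2 -321.8] size [21.  60.2] ang%90 88.7 {'blue': 0, 'red': 151, 'brown': 7, 'green': 0} 
[ 70. 361.] n 488 ctr [ 28.4 -58.5] size [76.7 22.3] ang%90 25.3 {'blue': 0, 'red': 0, 'brown': 0, 'green': 0} 
[423.  45.] n 418 ctr [ 568.  -498.5] size [64.7 26.9] ang%90 32.8 {'blue': 0, 'red': 0, 'brown': 0, 'green': 0} 
[289. 136.] n 1903 ctr [ 439.8 -355.7] size [54.4 55.9] ang%90 7.8 {'blue': 0, 'red': 0, 'brown': 1394, 'green': 381} 
[416. 161.] n 425 ctr [ 432.7 -514.8] size [37.5 64.1] ang%90 83.1 {'blue': 0, 'red': 0, 'brown': 0, 'green': 0} 
[324. 251.] n 739 ctr [ 282.9 -428.5] size [56.7 53.4] ang%90 68.9 {'blue': 0, 'red': 667, 'brown': 3, 'green': 0}
```

View pics/w33.png

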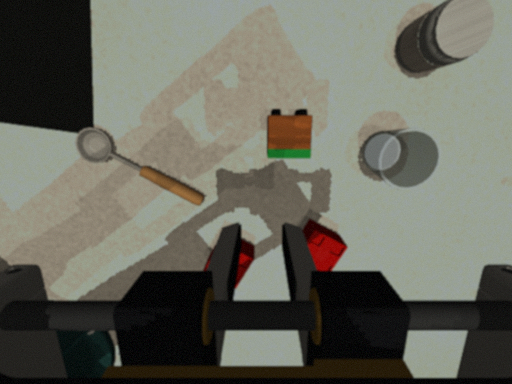

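```bash
python3 -c "
from h import *
plan(.3982,-.3614,.03,-82.2)"
```

```text
shift x 0.8391 y 0.1448 z -0.0504 | turn -0.0001 (-0.0deg, min rows 0.0)  from [ 0.3808 -0.3272  0.2398] head -82.2
```

{"name": "drive_tool", "arguments": {
  "commands": [
    [[0,0.0724,-0.025,0],[0,0.0724,-0.025,0],[0.1,0,0,0],[0.1,0,0,0],[0.1,0,0,0],[0.1,0,0,0],[0.1,0,0,0],[0.1,0,0,0],[0.1,0,0,0],[0.1,0,0,0],[0.039,0,0,0],[0,0,0,0],[0,0,0,0]]
  ]
}}

```text
time: 58.65
tool_pos: [0.3986, -0.3626, 0.0307]
ee_rot: [2.238, 1.569, -0.77]
wrist_force: [0.2, -0.4, -0.1]
width: 0.0282
```

```bash
python3 -c "
from h import *
tl('w34')
s=np.load('pics/w34.npz'); q=tilt(s); print(np.percentile(q[:,2],[1,99])*1000); rects(s,.052,.066)"
```

```text
t 58.65 pos [ 0.3986 -0.3626  0.0307] yaxis deg -82.37 xax [ 0.001 -0.001 -1.   ] F [ 0.2 -0.4 -0.1] w 0.0282 q6 0.59
[(np.int64(-70), np.float64(24.7)), (np.int64(-60), np.float64(24.9)), (np.int64(-50), np.float64(24.9)), (np.int64(-40), np.float64(24.9)), (np.int64(-30), np.float64(24.9))]
[-68.73393401 -28.98560459]
[258. 182.] n 9065 ctr [ 439.9 -355.4] size [54.3 56.5] ang%90 7.6 {'blue': 0, 'red': 0, 'brown': 6203, 'green': 17} 
[461. 206.] n 1603 ctr [ 439.8 -476.2] size [23.7 65.4] ang%90 77.0 {'blue': 0, 'red': 0, 'brown': 0, 'green': 0} EDGE
```

{"name": "drive_tool", "arguments": {
  "commands": [
    [[0,0,-0.014,0],[0,0,-0.012,0],[-0.032,0,-0.021,0],[-0.032,0,-0.021,0],[-0.026,0,-0.024,0],[-0.026,0,-0.024,0],[-0.016,0,-0.0256,0],[-0.012,0,-0.0256,0],[-0.006,0,-0.016,0],[-0.006,0,-0.016,0],[-0.004,0,-0.016,0],[0,0,0,0]]
  ]
}}

```text
time: 59.9
tool_pos: [0.4518, -0.355, 0.0696]
ee_rot: [-3.123, 1.571, 0.152]
wrist_force: [-0.2, 0.3, -0.4]
width: 0.0282
```

```bash
python3 -c "
from h import *
tl('w35')"
```

```text
t 59.9 pos [ 0.4518 -0.355   0.0696] yaxis deg -82.38 xax [ 0.  0. -1.] F [-0.2  0.3 -0.4] w 0.0282 q6 0.67
[(np.int64(-60), np.float64(-28.1)), (np.int64(-50), np.float64(-22.0)), (np.int64(-40), np.float64(-12.3)), (np.int64(-30), np.float64(-3.8)), (np.int64(20), np.float64(-28.3))]
```

View pics/w35.png

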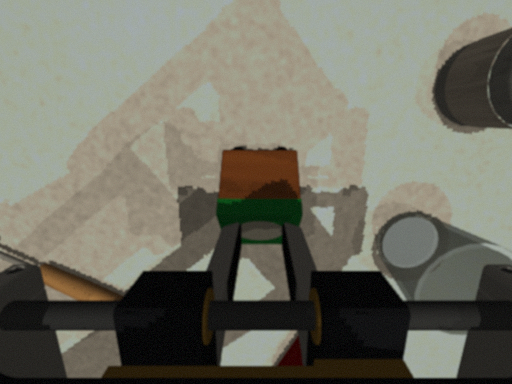

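{"name": "drive_tool", "arguments": {
  "commands": [
    [[-0.006,0,-0.014,0],[-0.006,0,-0.014,0],[-0.004,0,-0.014,0],[-0.004,0,-0.014,0],[0,0,-0.014,0],[0,0,-0.014,0],[0,0,-0.014,0],[0,0,-0.012,0],[0,0,0,0],[0,0,0,0]]
  ]
}}

```text
time: 60.95
tool_pos: [0.4786, -0.3513, 0.0745]
ee_rot: [-0.668, 1.571, 2.606]
wrist_force: [0.5, -0.6, -0.5]
width: 0.0284
```

```bash
python3 -c "
from h import *
tl('w36')"
```

```text
t 60.95 pos [ 0.4786 -0.3513  0.0745] yaxis deg -82.4 xax [-0.  0. -1.] F [ 0.5 -0.6 -0.5] w 0.0284 q6 0.71
[(np.int64(-50), np.float64(-10.8)), (np.int64(-40), np.float64(-10.7)), (np.int64(-30), np.float64(-11.1)), (np.int64(-20), np.float64(-11.6)), (np.int64(0), np.float64(-12.2)), (np.int64(10), np.float64(-12.5))]
```

View pics/w36.png

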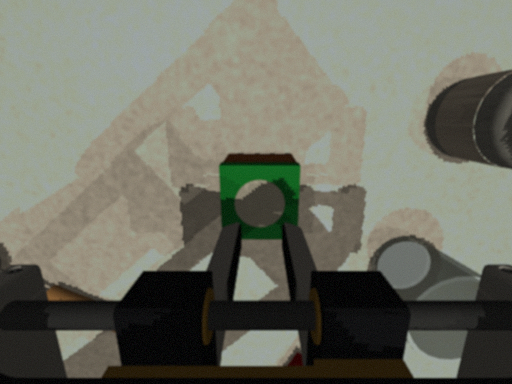

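caddy_s is standing lid up, with the disc at (261,203). I'll lift, back off and measure.

{"name": "drive_tool", "arguments": {
  "commands": [
    [[-0.1,0,0,0],[-0.1,0,0.05,0],[-0.1,0,0.05,0],[-0.1,0,0.06,0],[0,0,0,0],[0,0,0,0]]
  ],
  "grip": 1
}}

```text
time: 61.6
tool_pos: [0.4392, -0.3568, 0.1747]
ee_rot: [2.542, 1.569, -0.467]
wrist_force: [-0.9, 0.1, -1.3]
width: 0.0724
```

```bash
python3 -c "
from h import *
st(); s=snap('wrist','w37'); rects(s,.05,.07); held(s,.056,.07,.496,-.348,.06,'green'); topz(s,.496,-.348)"
```

```text
t 61.6 pos [ 0.4392 -0.3568  0.1747] yaxis deg -82.44 xax [ 0.001 -0.001 -1.   ] F [-0.9  0.1 -1.3] w 0.0724 q6 0.66
[413.  81.] n 708 ctr [ 572.4 -496.8] size [65.6 28.1] ang%90 19.3 {'blue': 0, 'red': 0, 'brown': 0, 'green': 0} 
[260. 134.] n 3063 ctr [ 499.7 -347.2] size [55.7 56.5] ang%90 7.5 {'blue': 0, 'red': 0, 'brown': 0, 'green': 1942} 
[368. 197.] n 340 ctr [ 446.7 -479.3] size [23.8 65.5] ang%90 59.6 {'blue': 0, 'red': 0, 'brown': 0, 'green': 0} 
[404. 223.] n 848 ctr [ 427.7 -513.3] size [37.2 65. ] ang%90 62.2 {'blue': 0, 'red': 0, 'brown': 0, 'green': 0} 
[196. 339.] n 634 ctr [ 235.1 -295.5] size [50.6 40.5] ang%90 68.4 {'blue': 0, 'red': 486, 'brown': 3, 'green': 0} 
held [ 499.7 -346.8] [55.7 55.6] 7.2 z 0.0625
topz n 1193 pct 50/80/95 [0.0618 0.0627 0.0633 0.0639]
```

```bash
python3 -c "
from h import *
plan(.4997,-.3471,.0245,-82.5)"
```

```text
shift x 0.5953 y -0.0041 z -0.2458 | turn 0.0002 (0.1deg, min rows 0.0)  from [ 0.4389 -0.3562  0.1733] head -82.4
```

{"name": "drive_tool", "arguments": {
  "commands": [
    [[0,-0.004,-0.082,0],[0,0,-0.082,0],[0,0,-0.082,0],[0,0,0,0],[0.08,0,0,0],[0.1,0,0,0],[0.1,0,0,0],[0.1,0,0,0],[0.1,0,0,0],[0.08,0,0,0],[0.037,0,0,0],[0,0,0,0],[0,0,0,0]]
  ]
}}

```text
time: 62.95
tool_pos: [0.4999, -0.3477, 0.0257]
ee_rot: [2.211, 1.57, -0.798]
wrist_force: [-0.1, -0.1, -0.1]
width: 0.0942
```

{"name": "drive_tool", "arguments": {
  "commands": [
    [[0,0,0,0],[0,0,0,0],[0,0,0,0],[0,0,0,0],[0,0,0,0],[0,0,0,0],[0,0,0,0]]
  ],
  "grip": 0
}}

```text
time: 63.65
tool_pos: [0.4999, -0.3475, 0.0256]
ee_rot: [3.07, 1.571, 0.061]
wrist_force: [-0.7, -0.2, 1.7]
width: 0.0559
```

```bash
python3 -c "
from h import *
st(); plan(.6064,.1639,.25,-24.9)"
```

```text
t 63.65 pos [ 0.4999 -0.3475  0.0256] yaxis deg -82.4 xax [ 0.  0. -1.] F [-0.7 -0.2  1.7] w 0.0559 q6 0.74
shift x -0.8975 y -1.9712 z -0.6927 | turn -0.1597 (-57.5deg, min rows 6.7)  from [ 0.4999 -0.3475  0.0256] head -82.4
```

{"name": "drive_tool", "arguments": {
  "commands": [
    [[-0.08,0,0,0],[-0.1,0,0,0],[-0.1,0,0,0],[-0.1,0,0,0],[-0.1,0,0,0],[-0.1,0,0,0],[-0.1,0,0,0],[-0.1,0,0,0],[-0.1,0,0,0],[0,-0.07,-0.025,0],[0,-0.14,-0.049,0],[0,-0.14,-0.049,0],[0,-0.14,-0.049,0],[0,-0.14,-0.049,0],[0,-0.14,-0.049,0],[0,-0.14,-0.049,0],[0,-0.14,-0.049,0],[0,-0.14,-0.049,0],[0,-0.14,-0.049,0],[0,-0.14,-0.049,0]]
  ]
}}

```text
time: 65.65
tool_pos: [0.5776, 0.0367, 0.2429]
ee_rot: [-0.315, 1.567, 2.96]
wrist_force: [1.3, -1.2, -2.3]
width: 0.0557
```

{"name": "drive_tool", "arguments": {
  "commands": [
    [[0,-0.14,-0.049,0],[0,-0.14,-0.049,0],[0,-0.14,-0.05,0],[0,-0.08,-0.03,0],[0,0,0,-0.0228],[0,0,0,-0.0228],[0,0,0,-0.0228],[0,0,0,-0.0228],[0,0,0,-0.0228],[0,0,0,-0.0228],[0,0,0,-0.0228],[0,0,0,0],[0,0,0,0],[0,0,0,0]]
  ]
}}

```text
time: 67.05
tool_pos: [0.6059, 0.164, 0.2445]
ee_rot: [-1.017, 1.569, -3.024]
wrist_force: [-0.1, 0.1, -2.2]
width: 0.0563
```

```bash
python3 -c "
from h import *
st(); s=snap('wrist','w38'); held(s,.25,.31,.6064,.1639,.06,'green'); plan(.6064,.1639,.18,-24.9)"
```

```text
t 67.05 pos [0.6059 0.164  0.2445] yaxis deg -25.03 xax [-0.001 -0.    -1.   ] F [-0.1  0.1 -2.2] w 0.0563 q6 0.61
held [606.6 164.7] [54.6 53.8] 66.7 z 0.2813
shift x 0.2591 y 0.0011 z -0.0008 | turn -0.0003 (-0.1deg, min rows 0.0)  from [0.6061 0.1638 0.2448] head -25.0
```

View pics/w38.png

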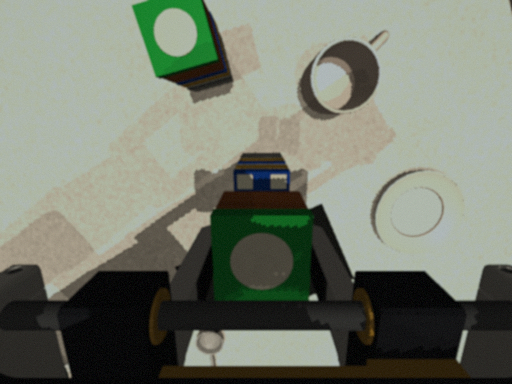

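{"name": "drive_tool", "arguments": {
  "commands": [
    [[0.05,0,0,0],[0.06,0,0,0],[0.06,0,0,0],[0.05,0,0,0],[0.03,0,0,0],[0.004,0,0,0],[0,0,0,0],[0,0,0,0],[0,0,0,0]]
  ]
}}

```text
time: 68.0
tool_pos: [0.6069, 0.1637, 0.183]
ee_rot: [2.172, 1.569, 0.165]
wrist_force: [-0.2, 0.0, -1.8]
width: 0.0559
```

```bash
python3 -c "
from h import *
st(); s=snap('wrist','w39'); held(s,.2,.24,.6064,.1639,.06,'green'); plan(.6064,.1639,.1756,-24.9)"
```

```text
t 68.0 pos [0.6069 0.1637 0.183 ] yaxis deg -24.95 xax [ 0.002  0.    -1.   ] F [-0.2  0.  -1.8] w 0.0559 q6 0.61
held [607.7 164.5] [54.4 55.5] 65.1 z 0.2198
shift x 0.0292 y -0.0022 z -0.0001 | turn -0.0001 (-0.0deg, min rows 0.0)  from [0.6069 0.1636 0.1829] head -24.9
```

{"name": "drive_tool", "arguments": {
  "commands": [
    [[0,-0.003,0.003,0],[0.012,0,0,0],[0.012,0,0,0],[0.006,0,0,0],[0,0,0,0],[0,0,0,0],[0,0,0,0]]
  ]
}}

```text
time: 68.75
tool_pos: [0.6056, 0.1632, 0.1755]
ee_rot: [2.171, 1.57, 0.164]
wrist_force: [-2.6, -1.0, 7.2]
width: 0.0559
```

{"name": "drive_tool", "arguments": {
  "commands": [
    [[0,0,0,0],[0,0,0,0],[0,0,0,0],[0,0,0,0],[0,0,0,0]]
  ],
  "grip": 1
}}

```text
time: 69.25
tool_pos: [0.6054, 0.1632, 0.174]
ee_rot: [-0.978, 1.57, -2.985]
wrist_force: [1.0, 0.4, -0.9]
width: 0.0919
```

{"name": "drive_tool", "arguments": {
  "commands": [
    [[-0.08,0,0,0],[-0.08,0,0,0],[-0.08,0,0,0],[-0.08,0,0,0],[-0.08,0,0,0],[-0.06,0,0,0],[0,0,0.1,0],[0,0,0.1,0],[0,0,0.08,0],[0,0,0,0],[0,0,0,0]]
  ]
}}

```text
time: 70.35
tool_pos: [0.5761, 0.0999, 0.2896]
ee_rot: [2.758, 1.57, 0.752]
wrist_force: [-0.5, 0.0, 0.3]
width: 0.0941
```

```bash
python3 -c "
from h import *
st(); s=snap('wrist','w40'); rects(s,.2,.23);topz(s,.6064,.164); s=snap('scene','s40'); topz(s,.603,.328,.015); topz(s,.6064,.164,.015); snap('side','d40')"
```

```text
t 70.35 pos [0.5761 0.0999 0.2896] yaxis deg -24.97 xax [ 0.001  0.001 -1.   ] F [-0.5  0.   0.3] w 0.0941 q6 0.51
[261. 127.] n 4006 ctr [605.8 162.6] size [55.3 56.6] ang%90 65.0 {'blue': 0, 'red': 0, 'brown': 0, 'green': 2534} 
topz n 1602 pct 50/80/95 [0.2118 0.2127 0.2133 0.2139]
topz n 67 pct 50/80/95 [0.1598 0.1629 0.1646 0.166 ]
topz n 235 pct 50/80/95 [0.2124 0.6426 0.6628 0.6713]
```

View pics/w40.png

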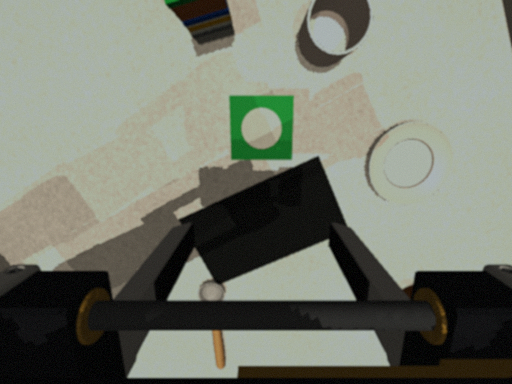

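View pics/s40.png

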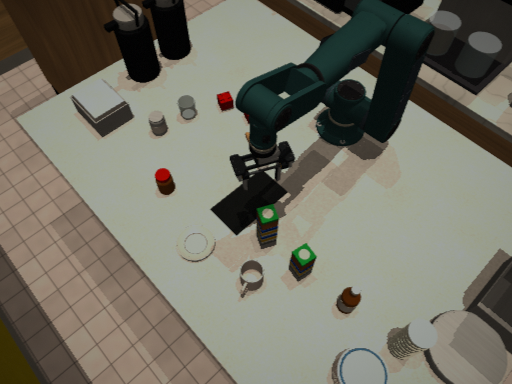

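View pics/d40.png

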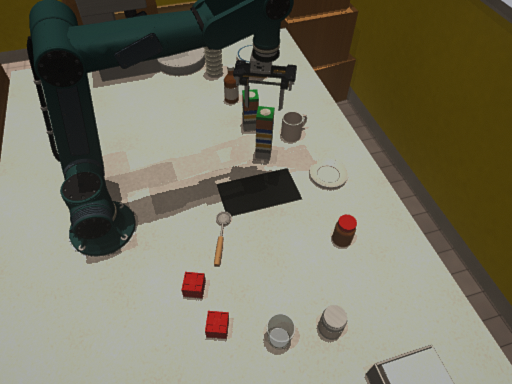

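{"name": "drive_tool", "arguments": {
  "commands": [
    [[-0.03,0,0.08,0],[-0.03,0,0.08,0],[0,0,0.08,0],[0,0,0,0],[0,0,0,0],[0,0,0,0],[0,0,0,0],[0,0,0,0]]
  ]
}}

```text
time: 71.3
tool_pos: [0.5508, 0.046, 0.304]
ee_rot: [-1.409, 1.57, 2.869]
wrist_force: [0.4, -0.5, 0.7]
width: 0.0943
```

```bash
python3 -c "
from h import *
st(); s=snap('wrist','w41'); rects(s,.2,.23);topz(s,.6058,.1626); rects(s,.155,.17); topz(s,.6033,.328,.015)
robot.close_job(); st()"
```

```text
t 71.3 pos [0.5508 0.046  0.304 ] yaxis deg -24.89 xax [-0.001  0.    -1.   ] F [ 0.4 -0.5  0.7] w 0.0943 q6 0.42
[262.  58.] n 4420 ctr [605.7 162.5] size [56.4 56.5] ang%90 64.9 {'blue': 0, 'red': 0, 'brown': 0, 'green': 2892} 
topz n 1731 pct 50/80/95 [0.2118 0.2127 0.2133 0.2139]Traceback (most recent call last):
  File "<string>", line 3, in <module>
    st(); s=snap('wrist','w41'); rects(s,.2,.23);topz(s,.6058,.1626); rects(s,.155,.17); topz(s,.6033,.328,.015)
                                                                                         ~~~~^^^^^^^^^^^^^^^^^^^
  File "h.py", line 54, in topz
    print("topz n",m.sum(),"pct 50/80/95",np.percentile(z,[10,50,80,95]).round(4))
                                          ~~~~~~~~~~~~~^^^^^^^^^^^^^^^^^
    return _quantile_unchecked(
        a, q, axis, out, overwrite_input, method, keepdims, weights)
    return _ureduce(a,
                    func=_quantile_ureduce_func,
    ...<5 lines>...
                    overwrite_input=overwrite_input,
                    method=method)
    r = func(a, **kwargs)
    result = _quantile(arr,
                       quantiles=q,
    ...<2 lines>...
                       out=out,
                       weights=wgt)
    slices_having_nans = np.isnan(arr[-1, ...])
                                  ~~~^^^^^^^^^
IndexError: index -1 is out of bounds for axis 0 with size 0
```

Tower B is just outside the wrist view, so I'll check it with the scene camera and then hand in.

```bash
python3 -c "
from h import *
s=snap('scene','s42'); topz(s,.603,.328,.015); held(s,.15,.175,.603,.328,.05,'green'); held(s,.2,.225,.606,.163,.05,'green'); blobs(s,60)
robot.close_job(); st()"
```

```text
topz n 66 pct 50/80/95 [0.1601 0.1627 0.1644 0.1667]
held [603.3 327.8] [57.  55.8] 78.9 z 0.1625
held [606.1 162.4] [57.5 55.4] 65.8 z 0.2126
red [224.  97.] 109 topmid [ 0.286 -0.427] ext [0.052 0.059] zmax 0.059
red [162. 174.] 140 topmid [ 0.735 -0.26 ] ext [0.046 0.049] zmax 0.105
brown [351. 297.] 157 topmid [0.579 0.514] ext [0.029 0.037] zmax 0.13
green [304. 254.] 207 topmid [0.604 0.328] ext [0.058 0.058] zmax 0.167
all [225.  98.] 170 topmid [ 0.282 -0.427] ext [0.061 0.064] zmax 0.059
all [187. 104.] 284 topmid [ 0.435 -0.501] ext [0.074 0.071] zmax 0.087
all [157. 121.] 286 topmid [ 0.579 -0.515] ext [0.053 0.057] zmax 0.095
all [164. 179.] 327 topmid [ 0.733 -0.259] ext [0.049 0.052] zmax 0.104
all [267. 231.] 443 topmid [0.617 0.163] ext [0.044 0.068] zmax 0.195
all [302. 260.] 625 topmid [0.603 0.328] ext [0.057 0.057] zmax 0.166
all [251. 274.] 370 topmid [0.743 0.236] ext [0.077 0.076] zmax 0.093
all [350. 298.] 447 topmid [0.575 0.514] ext [0.026 0.026] zmax 0.172
the job is handed in; nothing more can be done
the job is handed in; nothing more can be done
```

The counter is tidied and the job is handed in at about 71 s on the robot's clock. Three blue-lidded tubs were out: two went onto the base at (0.606, 0.164) and one onto the base at (0.602, 0.328).

Pivoting a caddy in a soft grip failed (it lifted flat or slipped). Instead I pushed with the part-closed fingers: caddy_u twice, caddy_s once. Both ended lid up and were set on top of the stacks.

**Last checks:**
- **Seating:** the stack tops measure 212.7 mm and 162.6 mm, against 212 mm and 162 mm for fully seated. Both white discs face up.
- **Alignment:** each caddy lid is within about 1.5 mm and 1 degree of the base below it.
- **Surroundings:** the mug, jar, syrup, cup and can stand where they started. In the last full view, just before I drew the arm back, both red look-alikes were still in place.
- **One failed check:** the last wrist-camera view did not reach the shorter stack, so that check errored. I measured it with the scene camera instead, and it was fine.

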